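# Pack the hand tools away in the display chest

### The arm

A 6-joint arm with a two-finger parallel gripper is mounted at the origin on the work surface. World frame = base frame: x ahead of the robot, y to its left, z up, the work surface at z = 0. Lengths are in m, angles in rad, forces in N, time in s.
With the tool pointing down it reaches from about 0.25 to 0.8 m from the base axis. Payload 3.9 kg.
Tool frame: the origin (TCP) lies at the very end of the fingers, on their centre line; the grasp point (between the pads) lies 19 mm behind it; z points along the fingers, y is the direction in which the jaws open and shut (so a half turn about z gives the same grasp; the last joint's range is limited). The gripper opens to 85 mm and grips with 20 to 120 N. Pads are 22 mm wide; open, the fingers measure 114 mm over their backs; the gripper's body (76 mm by 85 mm) begins 54 mm behind the grasp point. The pads swing forward as they close: fully open they stand 13 mm farther back than shut.
Start: joints at [-1.215, 0.26, -0.138, 1.173, 0, 1.571], TCP at [0.183, -0.492, 0.231] pointing down, gripper open.
Joint ranges: [-2.78, 2.78], [-0.83, 1.72], [-1.28, 1.37], [-1.9, 2.12], [-1.57, 1.48], [-3.14, 3.14]. Speed limits (rad/s): [2.57, 2.57, 3.14, 3.14, 3.14, 3.14].

### API

Orientations are given as a rotation vector (axis times angle).
In Python, from workcell import * gives the robot as it stands.
- The arm moves only by the shell command python3 -m creep 'ROWS' [FORCE]. ROWS is JSON, a list of rows, each a list of 7 numbers: the shift along the tool's x, y, z in m, then the turn, a rotation vector about the tool's x, y, z in rad, then the gripper's target within -1 to 1 (fully open at 1, half-way at 0, shut at -1). A call has 1 to 10 rows; each row shifts and turns the commanded pose from where the row before left it, along the tool's axes as they then stand; what a row does not reach is not made up. A row lasts 1/10 s, in which the tool goes at most 50 mm and 8.59 degrees, less where a joint would pass 70% of its speed; a pose out of reach is approached as far as the arm can. A call is refused whole if a number of a shift passes 0.05 or a number of a turn 0.15, either way. A call with a gripper value outside its range is refused whole. The fingers move at their own pace and stop on an object; FORCE is the grip in N (left out, the last holds). Time passes only in rows, so rows that do not move let the fingers close. It gives the time, the measured TCP pose, the force and the opening at its end, in the units of the state.
- get_obs(): the state, without advancing time (a new reading comes with each control period).
- read_camera(name): name is "scene" or "top"; returns a dict with "pixels" (384x512x3 uint8, red, green, blue), "fx", "fy", "cx", "cy" (pixels), "D" ([k1, k2, p1, p2, k3] as OpenCV has them; the pictures are not rectified), "rvec" (rotation vector, rad) and "tvec" (3), from world to camera coordinates, as OpenCV has them. Camera axes: x right, y down, z forward; pixel columns grow to the right and rows downward; lengths in m; the calibration is good to about 2 mm. A picture is of the moment at which its call begins. There is no depth.
- hand_in(): hands the job in, once; it reports no verdict.
The state is a dict: "t": time; "q": joint angles; "dq": joint speeds; "joint_torque": joint torques, N m; "eef_pos": TCP position; "eef_rot": TCP orientation; "wrist_force": force on the tool from outside, world axes, zero at the start; "torque": the same for the moment, N m; "gripper_width": opening from 0.0 (shut) to 1.0 (fully open).
Only numpy, scipy, OpenCV 4.12 (cv2) and the standard library are available. Lean on these libraries where they do the work, as an engineer would, in place of code of your own. Each camera call takes 0.05 s, during which the arm holds its last target.

### The job

Put the hand tools on the table away in the wooden display chest: first lift the lantern off the chest by its handle and stand it upright on the table beside it, then slide the chest's cover fully open and lay every tool that is out flat in the well, side by side with none on top of another, carrying each one level by its balance point. When all are in, slide the cover fully shut and stand the lantern upright back in the middle of the cover; leave the other exhibits where they are.

Things in the scene. Friction and masses are not known exactly. Their poses are not given: they have to be found in the camera images.
- chest: low wooden display chest, fixed, 437 x 286 x 67 mm. Origin: at table height under the centre of its well; x points along the chest away from the robot, y left, z up. The well (near part) is inside 200 mm along x (-100..+100) by 262 along y (-131..+131), green felt floor 10 mm above the table; front wall top at 63 mm, 12 mm thick side walls to 67 mm. The rest (x to +325) is a fixed blue rear deck
- cover (a joint): flat plywood cover, 206 x 259 x 8 mm, underside 55 and top 63 mm above the table, sliding along the chest's x in grooves. Value in m: 0 = fully shut over the well, 0.205 = fully open over the rear deck, well quite clear. It stays where it is left; about 2 N of friction
- cover_grip (a point): centre of the top of the cover's dark wooden grip bar, 89 mm above the table. The bar is 16 mm (chest x) by 110 mm (chest y) and 26 mm high, 12 mm behind the cover's front edge; moves with the cover (80 mm in front of the chest's origin when shut)
- cover_mid (a point): middle of the free top face of the cover behind the grip bar, 63 mm above the table, 92 mm behind the bar's centre; moves with the cover. The lantern stands about here
- lantern: green lantern with a clear globe, about 0.5 kg, bottom-heavy, base 90 mm across, 134 mm high to its cap. Origin: centre of its underside; z up. Fixed handle above the cap: a straight black bar 14 mm thick, 84 mm long along the lantern's y, centre line 178 mm above the origin, 37 mm free below it, an 8 mm thick post at each end (y = -40, +40 mm)
- brass_hammer: hammer with a round brass head and dark wooden handle, about 0.32 kg. Head 28 mm thick, 56 mm across; handle 18 mm thick, ending in a 28 mm thick butt; 199 mm long. Origin: its balance point, on its centre line, 39 mm from the head's centre and 146 mm from the butt end, 14 mm above what it lies on. x points along it to the heavy head; z up. None at the start if not out.
- rubber_mallet: mallet with a round black rubber head and blue handle, about 0.28 kg. Head 32 mm thick, 56 mm across; handle 18 mm thick, ending in a 32 mm thick grey butt; 201 mm long. Origin: its balance point, on its centre line, 42 mm from the head's centre and 143 mm from the butt end, 16 mm above what it lies on. x points along it to the heavy head; z up. None at the start if not out.
- steel_hammer: small hammer with a dark steel head and red handle, about 0.34 kg. Head 26 mm thick, 59 mm across; handle 18 mm thick, ending in a 26 mm thick butt; 197 mm long. Origin: its balance point, on its centre line, 41 mm from the head's centre and 144 mm from the butt end, 13 mm above what it lies on. x points along it to the heavy head; z up. None at the start if not out.
- soldering_copper: soldering copper: square pointed copper head, steel shank, dark wooden handle, 0.30 kg. Head 28 x 28 x 50 mm plus 22 mm tip; shank 12 thick, 70 long; handle 28 thick, 85 long. Origin: its balance point, on its centre line, on the shank, 43 mm from the head's centre, 137 from the handle's end, 14 mm above what it lies on. x points along it to the heavy head; z up. None at the start if not out.
- film_camera: black film camera standing on the table, 90 x 125 x 95 mm; leave it alone. Origin: about the centre of its underside
- video_tape: black video cassette lying flat, 103 x 187 x 25 mm; leave it alone. Origin: centre of its underside
- pocket_radio: small red radio, 40 x 150 x 90 mm; leave it alone. Origin: centre of its underside
- film_can_a: aluminium film can with a black lid, 34 mm across, 50 mm high; leave it alone. Origin: centre of its underside
- film_can_b: another such film can; leave it alone. Origin: centre of its underside
- card_stand_a: blank label card in a small wooden foot, 30 x 90 x 55 mm; leave it alone. Origin: centre of its underside
- card_stand_b: another such label card; leave it alone. Origin: centre of its underside

How it is judged:
On the way, in this order (a step that is already met when the one before it is completed fails the run):
1. the lantern stands upright on the table, let go, while the cover is still shut (height (world z) of lantern below 0.008 m and angle between lantern's own z axis and vertical below 0.1 rad and linear speed of lantern below 0.03 m/s and contact force between the fingers and lantern below 0.5 N and value of joint cover below 0.06 m), for 0.2 s.
2. the cover is fully open and the lantern still stands on the table (height (world z) of lantern below 0.008 m and angle between lantern's own z axis and vertical below 0.1 rad and value of joint cover above 0.19 m), for 0.2 s.
3. every tool that is out lies flat on the floor of the well, let go, with the cover still open (x of brass_hammer in the frame of chest between -0.1 and 0.1 m and y of brass_hammer in the frame of chest between -0.131 and 0.131 m and z of each of brass_hammer, rubber_mallet, steel_hammer, soldering_copper in the frame of chest below 0.037 m and angle between brass_hammer's own x axis and vertical between 1.42 and 1.72 rad and linear speed of each of brass_hammer, rubber_mallet, steel_hammer, soldering_copper below 0.03 m/s and x of rubber_mallet in the frame of chest between -0.1 and 0.1 m and y of rubber_mallet in the frame of chest between -0.131 and 0.131 m and angle between rubber_mallet's own x axis and vertical between 1.42 and 1.72 rad and x of steel_hammer in the frame of chest between -0.1 and 0.1 m and y of steel_hammer in the frame of chest between -0.131 and 0.131 m and angle between steel_hammer's own x axis and vertical between 1.42 and 1.72 rad and x of soldering_copper in the frame of chest between -0.1 and 0.1 m and y of soldering_copper in the frame of chest between -0.131 and 0.131 m and angle between soldering_copper's own x axis and vertical between 1.42 and 1.72 rad and contact force between the fingers and brass_hammer below 0.5 N and contact force between the fingers and rubber_mallet below 0.5 N and contact force between the fingers and steel_hammer below 0.5 N and contact force between the fingers and soldering_copper below 0.5 N and value of joint cover above 0.15 m), for 0.3 s.
4. the cover is fully shut over the tools, with the lantern still off it (x of brass_hammer in the frame of chest between -0.1 and 0.1 m and y of brass_hammer in the frame of chest between -0.131 and 0.131 m and z of each of brass_hammer, rubber_mallet, steel_hammer, soldering_copper in the frame of chest below 0.037 m and angle between brass_hammer's own x axis and vertical between 1.42 and 1.72 rad and linear speed of each of brass_hammer, rubber_mallet, steel_hammer, soldering_copper below 0.03 m/s and x of rubber_mallet in the frame of chest between -0.1 and 0.1 m and y of rubber_mallet in the frame of chest between -0.131 and 0.131 m and angle between rubber_mallet's own x axis and vertical between 1.42 and 1.72 rad and x of steel_hammer in the frame of chest between -0.1 and 0.1 m and y of steel_hammer in the frame of chest between -0.131 and 0.131 m and angle between steel_hammer's own x axis and vertical between 1.42 and 1.72 rad and x of soldering_copper in the frame of chest between -0.1 and 0.1 m and y of soldering_copper in the frame of chest between -0.131 and 0.131 m and angle between soldering_copper's own x axis and vertical between 1.42 and 1.72 rad and height (world z) of lantern below 0.008 m and angle between lantern's own z axis and vertical below 0.1 rad and value of joint cover below 0.008 m), for 0.2 s.
At the end, for the whole second after the job is handed in: every tool that was out lies flat (within 0.15 rad) on the floor of the well, none stacked on another; the cover is shut to within 8 mm; the lantern stands upright and at rest on the cover, its axis within 30 mm of the middle of the cover's free face (x of brass_hammer in the frame of chest between -0.1 and 0.1 m and y of brass_hammer in the frame of chest between -0.131 and 0.131 m and z of each of brass_hammer, rubber_mallet, steel_hammer, soldering_copper in the frame of chest below 0.037 m and angle between brass_hammer's own x axis and vertical between 1.42 and 1.72 rad and linear speed of each of brass_hammer, rubber_mallet, steel_hammer, soldering_copper, lantern below 0.03 m/s and x of rubber_mallet in the frame of chest between -0.1 and 0.1 m and y of rubber_mallet in the frame of chest between -0.131 and 0.131 m and angle between rubber_mallet's own x axis and vertical between 1.42 and 1.72 rad and x of steel_hammer in the frame of chest between -0.1 and 0.1 m and y of steel_hammer in the frame of chest between -0.131 and 0.131 m and angle between steel_hammer's own x axis and vertical between 1.42 and 1.72 rad and x of soldering_copper in the frame of chest between -0.1 and 0.1 m and y of soldering_copper in the frame of chest between -0.131 and 0.131 m and angle between soldering_copper's own x axis and vertical between 1.42 and 1.72 rad and value of joint cover below 0.008 m and horizontal distance between lantern and cover_mid below 0.03 m and z of lantern in the frame of chest between 0.057 and 0.069 m and angle between lantern's own z axis and vertical below 0.1 rad); the robot touches nothing.
It fails at once if a tool is carried more than about 20 degrees off level (judged when its balance point is over 60 mm above the table) ((height (world z) of brass_hammer above 0.06 m and (angle between brass_hammer's own x axis and vertical below 1.22 rad or angle between brass_hammer's own x axis and vertical above 1.92 rad)) or (height (world z) of rubber_mallet above 0.06 m and (angle between rubber_mallet's own x axis and vertical below 1.22 rad or angle between rubber_mallet's own x axis and vertical above 1.92 rad)) or (height (world z) of steel_hammer above 0.06 m and (angle between steel_hammer's own x axis and vertical below 1.22 rad or angle between steel_hammer's own x axis and vertical above 1.92 rad)) or (height (world z) of soldering_copper above 0.06 m and (angle between soldering_copper's own x axis and vertical below 1.22 rad or angle between soldering_copper's own x axis and vertical above 1.92 rad))).
It fails at once if the lantern is tipped by more than 30 degrees (angle between lantern's own z axis and vertical above 0.52 rad).
It fails at once if another exhibit is shifted by more than 40 mm or knocked over (distance of any of film_camera, video_tape, pocket_radio, film_can_a, film_can_b, card_stand_a, card_stand_b from where it was at the start of the episode above 0.04 m or angle between any of film_camera, video_tape, pocket_radio, film_can_a, film_can_b, card_stand_a, card_stand_b's own z axis and vertical above 0.6 rad).
Of brass_hammer, rubber_mallet, steel_hammer, soldering_copper only 2 to 3 are there at a start; the rules pass over those that are not, and their reading is None.
At some moment in a run one of brass_hammer, rubber_mallet, steel_hammer, soldering_copper may be knocked a few centimetres aside while the robot is not near it.
It also fails if it takes over 210 s, if anything falls off the work surface, if the arm or the gripper's body presses on something with over 40 N, if the wrist force passes 120 N, or if a joint passes its speed limit or range.

## Working session

There is one attempt and no reset: what is moved stays moved. The work goes in short steps, Python scripts to look and compute and a shell command to move; the robot and the scene stay as the last step left them, time stands still between calls to the robot, and variables do not carry over. Pictures are saved under pics/ and viewed, and the job is handed in when it is done.

```bash
ls; mkdir -p pics
python3 - <<'E'
from workcell import *
import cv2
o=get_obs();print(o)
for n in("scene","top"):
    c=read_camera(n);print(n,{k:v for k,v in c.items() if k!="pixels"})
    cv2.imwrite(f"pics/{n}0.png",c["pixels"][:,:,::-1])
E
```

```text
pics
{'t': 0.0, 'q': array([-1.21499043e+00,  2.60695240e-01, -1.39362180e-01,  1.17268024e+00,
        1.44483986e-05,  1.57081480e+00]), 'dq': array([-0.00040141,  0.00151503,  0.00113714, -0.00032201,  0.00075856,
       -0.00115141]), 'joint_torque': array([-1.23443671e-03, -4.05673134e+01,  2.53924441e+01,  1.87133881e-02,
       -4.82971905e-05,  5.08721087e-06]), 'eef_pos': array([ 0.18265333, -0.49148964,  0.23046161]), 'eef_rot': array([-3.09013083e+00, -5.55587957e-01,  5.17022446e-04]), 'wrist_force': array([ 0.03607312,  0.62645446, -0.35080328]), 'torque': array([ 0.04346314,  0.01876076, -0.01294685]), 'gripper_width': 0.9967155952165763}
scene {'fx': 354.36505038182634, 'fy': 354.36505038182634, 'cx': 262.9117148337656, 'cy': 191.52732209844663, 'D': array([0.02929404, 0.        , 0.        , 0.        , 0.        ]), 'rvec': array([ 2.26050415,  1.41534547, -0.39573669]), 'tvec': array([-0.22196577, -0.36694131,  1.3289995 ])}
top {'fx': 483.0000806546917, 'fy': 483.0000806546917, 'cx': 254.82678899526056, 'cy': 197.05115997938577, 'D': array([-0.10670629,  0.        ,  0.        ,  0.        ,  0.        ]), 'rvec': array([ 2.16015607, -2.19324092,  0.06805274]), 'tvec': array([0.02875196, 0.52510664, 1.6519613 ])}
```

View pics/scene0.png

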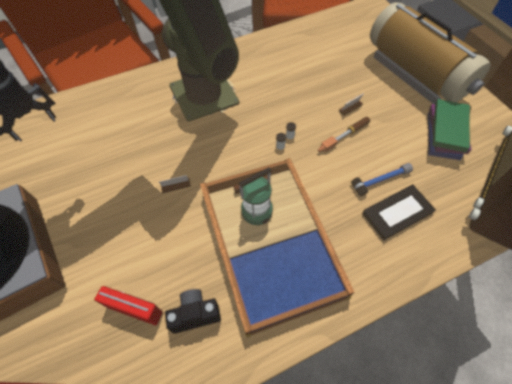

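View pics/top0.png

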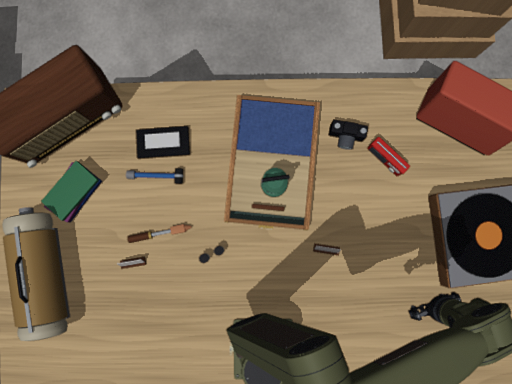

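```bash
cat > h.py <<'E'
from workcell import *
import numpy as np, cv2
from scipy.spatial.transform import Rotation as R
def snap(n,name=None):
    c=read_camera(n); c["K"]=np.array([[c["fx"],0,c["cx"]],[0,c["fy"],c["cy"]],[0,0,1]]);c["R"]=cv2.Rodrigues(c["rvec"])[0]
    c["bgr"]=c["pixels"][:,:,::-1].copy()
    if name: cv2.imwrite(f"pics/{name}.png",c["bgr"])
    return c
def ray(c,uv):
    p=cv2.undistortPoints(np.array([[uv]],float),c["K"],c["D"])[0,0]
    return -c["R"].T@c["tvec"], c["R"].T@np.array([p[0],p[1],1])
def plane(c,uv,z):
    o,d=ray(c,uv); return o+d*(z-o[2])/d[2]
def proj(c,P):
    return cv2.projectPoints(np.atleast_2d(np.array(P,float)),c["rvec"],c["tvec"],c["K"],c["D"])[0][:,0]
def tri(c1,u1,c2,u2):
    o1,d1=ray(c1,u1);o2,d2=ray(c2,u2)
    s=np.linalg.lstsq(np.c_[d1,-d2],o2-o1,rcond=None)[0]
    a=o1+d1*s[0];b=o2+d2*s[1];return (a+b)/2,np.linalg.norm(a-b)
def crop(c,x0,y0,x1,y1,s,name,pts=()):
    im=cv2.resize(c["bgr"][y0:y1,x0:x1],None,fx=s,fy=s,interpolation=cv2.INTER_CUBIC)
    for p in pts: cv2.circle(im,(int((p[0]-x0+.5)*s),int((p[1]-y0+.5)*s)),2,(0,0,255),-1)
    cv2.imwrite(f"pics/{name}.png",im)
def tcp():
    o=get_obs();return o["eef_pos"],R.from_rotvec(o["eef_rot"]),o
E
python3 - <<'E'
from h import *
t=snap("top");s=snap("scene")
crop(t,215,80,335,240,4,"tc1");crop(t,110,150,240,280,4.5,"tt1");crop(s,190,140,370,340,3.8,"sc1");crop(s,270,80,430,220,4,"st1")
E
```

```text
(no output)
```

View pics/tc1.png

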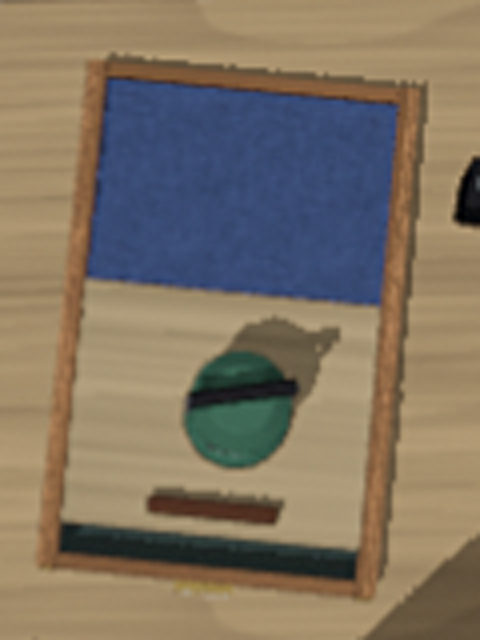

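View pics/tt1.png

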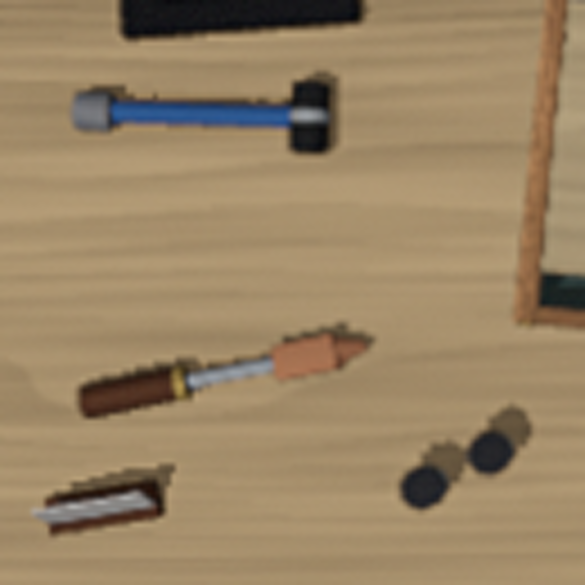

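View pics/sc1.png

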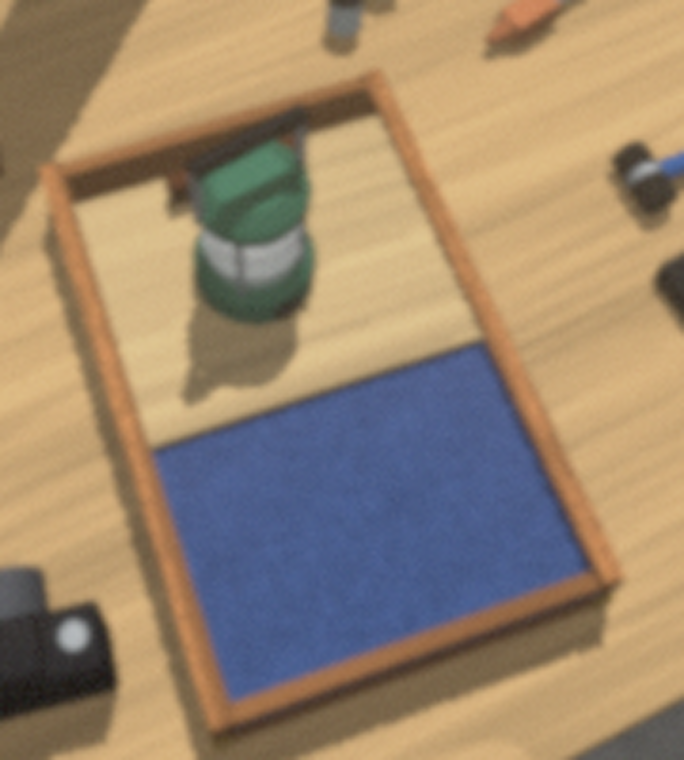

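View pics/st1.png

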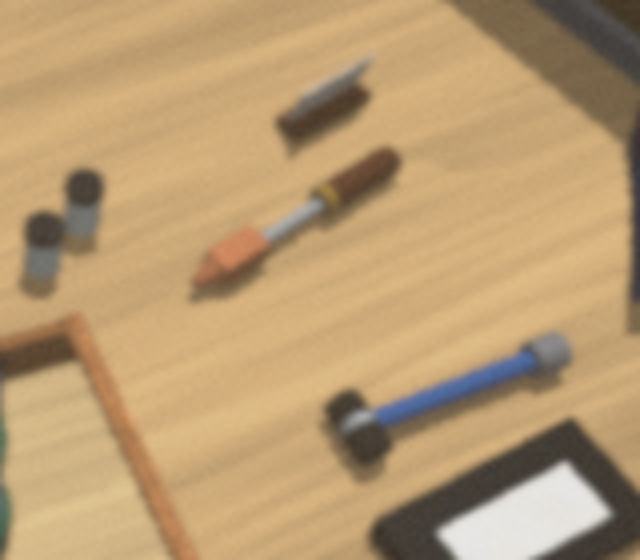

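```bash
cat > m1.py <<'E'
from h import *
t=snap("top");s=snap("scene")
f=lambda u,x0,y0,k:(u[0]/k+x0-.5,u[1]/k+y0-.5)
# chest
def fit(P,Q): # chest pts P -> world Q
    P=np.array(P);Q=np.array(Q);p=P.mean(0);q=Q.mean(0)
    A=(P-p).T@(Q-q);th=np.arctan2(A[0,1]-A[1,0],A[0,0]+A[1,1])
    r=np.array([[np.cos(th),-np.sin(th)],[np.sin(th),np.cos(th)]])
    return q-r@p,th,np.linalg.norm((P@r.T+(q-r@p))-Q,axis=1)
C=[(.325,.143),(.325,-.143),(-.112,.143),(-.112,-.143)]
T=[plane(t,f(u,215,80,4),.066)[:2] for u in [(90,62),(424,85),(40,565),(370,597)]]
S=[plane(s,f(u,190,140,3.8),.066)[:2] for u in [(617,580),(217,730),(376,72),(43,172)]]
for X in (T,S): print("chest",fit(C,X))
o,th,e=fit(C+C,T+S);print(o,th)
r=np.array([[np.cos(th),-np.sin(th)],[np.sin(th),np.cos(th)]])
def ch(p): return r.T@(np.array(p)[:2]-o)
def w(p): return r@np.array(p)+o
for nm,z,us in [("front inner edge cover z.063",.063,[(62,522),(357,549)]),("rear edge cover",.063,[(88,280),(380,303)]),("grip front top",.089,[(148,508),(276,522)]),("grip rear top",.089,[(150,495),(280,508)])]:
    print(nm,[ch(plane(t,f(u,215,80,4),z)) for u in us])
a,b=[plane(t,f(u,215,80,4),.248) for u in [(190,400),(297,386)]]
print("bar top",a,b,np.linalg.norm(a-b),(a+b)/2,np.arctan2(*(a-b)[1::-1]), ch((a+b)/2))
print("bar tri",[tri(t,f(u,215,80,4),s,f(v,190,140,3.8)) for u,v in [((190,400),(302,118)),((297,386),(195,165))]])
# tools
for nm,z,us in [("mallet",.016,[(72,110),(331,116)]),("copper",.014,[(79,402),(372,342)])]:
    for c,x0,y0,k,uu in [(t,110,150,4.5,us),(s,270,80,4,{"mallet":[(570,350),(342,433)],"copper":[(398,157),(192,285)]}[nm])]:
        a,b=[plane(c,f(u,x0,y0,k),z) for u in uu]
        d=(b-a)/np.linalg.norm(b-a);print(nm,a[:2],b[:2],np.linalg.norm(a-b),"bal",(a+d*{"mallet":.143,"copper":.137}[nm])[:2],"yaw",np.arctan2(d[1],d[0]))
E
python3 m1.py
```

```text
chest (array([ 0.53954468, -0.02885926]), np.float64(-0.11323230208055007), array([0.00368639, 0.00439928, 0.00272768, 0.00530633]))
chest (array([ 0.53880615, -0.03078644]), np.float64(-0.11032860161177298), array([0.00596652, 0.00536027, 0.00373272, 0.00484181]))
[ 0.53917541 -0.02982183] -0.11178995782607612
front inner edge cover z.063 [array([-0.07399229,  0.12687587]), array([-0.07274133, -0.12229792])]
rear edge cover [array([0.13311635, 0.1256777 ]), array([ 0.13710582, -0.12320467])]
grip front top [array([-0.05665462,  0.05524666]), array([-0.05802236, -0.05134121])]
grip rear top [array([-0.0457561 ,  0.05464774]), array([-0.0461513 , -0.05356148])]
bar top [ 0.56062687 -0.00431576  0.248     ] [ 0.5699057 -0.084653   0.248    ] 0.08087130728526176 [ 0.56526628 -0.04448438  0.248     ] 1.685785297701911 [ 0.02756373 -0.0116604 ]
bar tri [(array([ 0.5614243 , -0.00511789,  0.2378853 ]), np.float64(0.001679804993779678)), (array([ 0.5698721 , -0.08442408,  0.24882573]), np.float64(0.00038265038333120657))]
mallet [0.61458178 0.47529053] [0.60609363 0.27072624] 0.20474031660524888 bal [0.60865327 0.33241347] yaw -1.6122663399520014
mallet [0.61628604 0.47597862] [0.60221274 0.27163263] 0.20483003103229094 bal [0.60646091 0.33331655] yaw -1.6395577282387526
copper [0.38660115 0.46928363] [0.43030318 0.23985663] 0.2335521622087698 bal [0.41223645 0.33470342] yaw -1.3825678792356104
copper [0.38562549 0.47129319] [0.42684646 0.24082559] 0.23412493257239034 bal [0.40974626 0.33643331] yaw -1.39380976316024
```

Run:
```python
from h import *
t=snap("top")
for n,u in dict(card=(327,249),cam=(347,133),camlens=(346,147),radio=(388,155),cand=(350,195),cans1=(204,258),cans2=(219,250),cardL=(133,262)).items(): print(n,plane(t,u,.03)[:2].round(3))
p,r,o=tcp();print(p,r.as_matrix().round(3))
```

```text
card [ 0.343 -0.223]
cam [ 0.744 -0.304]
camlens [ 0.694 -0.299]
radio [ 0.664 -0.445]
cand [ 0.527 -0.308]
cans1 [0.318 0.198]
cans2 [0.345 0.146]
cardL [0.307 0.444]
[ 0.1828194  -0.49195715  0.23109562] [[ 0.937  0.348 -0.   ]
 [ 0.348 -0.937  0.   ]
 [-0.    -0.001 -1.   ]]
```

```bash
cat > plan.py <<'E'
from h import *
import sys
x,y,z,phi=map(float,sys.argv[1:5])
p,r,o=tcp();m=r.as_matrix();a=np.arctan2(m[1,1],m[0,1])
d=(phi-a+np.pi/2)%np.pi-np.pi/2
tgt=np.c_[[-np.sin(a+d),np.cos(a+d),0],[np.cos(a+d),np.sin(a+d),0],[0,0,-1]]
rv=(r.inv()*R.from_matrix(tgt)).as_rotvec()
D=np.array([x,y,z])-p
print("t",round(o["t"],2),"tcp",p.round(4),"jaw",a.round(3),"w",round(o["gripper_width"],3),"F",o["wrist_force"].round(1),"q",o["q"].round(2))
print("turn(tool)",rv.round(3)," shift in tool axes now",(m.T@D).round(4)," after turn",(tgt.T@D).round(4))
E
python3 plan.py .5635 -.0445 .30 .115
python3 -m creep '[[0,0,-0.03,0,0,-0.147,1],[0,0,-0.03,0,0,-0.147,1],[0,0,-0.01,0,0,-0.147,1],[0,0,0,0,0,-0.147,1],[0,0,0,0,0,-0.147,1],[0,0,0,0,0,-0.147,1],[0,0,0,0,0,-0.147,1],[0,0,0,0,0,-0.147,1],[0,0,0,0,0,-0.147,1]]'
python3 plan.py .5635 -.0445 .30 .115
```

```text
t 0.35 tcp [ 0.1828 -0.492   0.2311] jaw -1.215 w 0.998 F [-0.3 -0.2 -0.1] q [-1.21  0.26 -0.14  1.17 -0.    1.57]
turn(tool) [-0.   -0.   -1.33]  shift in tool axes now [ 0.5127 -0.2869 -0.0688]  after turn [ 0.4008  0.4295 -0.0689]
t: 1.25
eef_pos: [0.1829, -0.4921, 0.3013]
eef_rot: [-2.091, -2.344, -0.0]
wrist_force: [-0.7, -0.3, 0.7]
gripper_width: 1.003
t 1.25 tcp [ 0.1829 -0.4921  0.3013] jaw 0.114 w 1.003 F [-0.7 -0.3  0.7] q [-1.21  0.24  0.02  1.35 -0.    0.24]
turn(tool) [-0.    -0.    -0.001]  shift in tool axes now [0.4013 0.4291 0.0013]  after turn [0.4009 0.4295 0.0013]
```

```bash
python3 -m creep '[[0.03,0.032,0,0,0,0,1],[0.03,0.032,0,0,0,0,1],[0.03,0.032,0,0,0,0,1],[0.03,0.032,0,0,0,0,1],[0.03,0.032,0,0,0,0,1],[0.03,0.032,0,0,0,0,1],[0.03,0.032,0,0,0,0,1],[0.03,0.032,0,0,0,0,1],[0.03,0.032,0,0,0,0,1],[0.03,0.032,0,0,0,0,1]]'
python3 -m creep '[[0.03,0.032,0,0,0,0,1],[0.03,0.032,0,0,0,0,1],[0.025,0.028,0,0,0,0,1],[0.015,0.018,0,0,0,0,1],[0,0,0,0,0,0,1]]'
python3 plan.py .565 -.0445 .222 .115
python3 - <<'E'
from h import *
s=snap("scene");crop(s,150,60,370,260,3,"s2")
E
```

```text
t: 2.25
eef_pos: [0.4696, -0.1578, 0.3015]
eef_rot: [2.098, 2.338, 0.0]
wrist_force: [-0.7, -0.6, 0.6]
gripper_width: 1.003
t: 2.75
eef_pos: [0.5692, -0.0457, 0.3005]
eef_rot: [-2.094, -2.342, -0.001]
wrist_force: [-0.3, 0.5, -0.5]
gripper_width: 0.996
t 2.75 tcp [ 0.5692 -0.0457  0.3005] jaw 0.112 w 0.996 F [-0.3  0.5 -0.5] q [-0.08  0.32  0.13  1.38  0.    1.38]
turn(tool) [ 0.    -0.001 -0.003]  shift in tool axes now [ 0.0016 -0.0041  0.0785]  after turn [ 0.0016 -0.0041  0.0785]
```

View pics/s2.png

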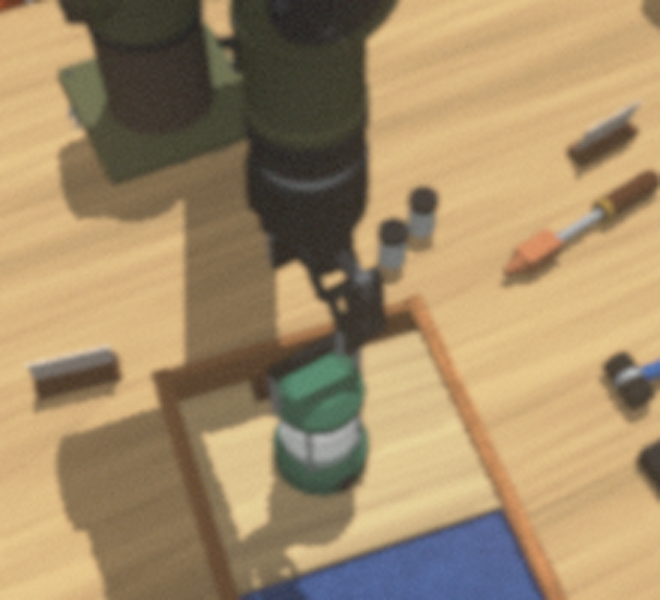

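```bash
python3 -m creep '[[0.0015,-0.004,0.02,0,0,0,1],[0,0,0.02,0,0,0,1],[0,0,0.02,0,0,0,1],[0,0,0.018,0,0,0,1],[0,0,0,0,0,0,1]]'
python3 plan.py .565 -.0445 .222 .115
python3 - <<'E'
from h import *
s=snap("scene");crop(s,190,100,310,220,5,"s3")
t=snap("top");crop(t,215,120,335,240,5,"t3",[tuple(proj(t,[.565,-.0445,.248])[0])])
E
```

```text
t: 3.3
eef_pos: [0.5603, -0.0479, 0.221]
eef_rot: [-2.097, -2.333, 0.006]
wrist_force: [-0.2, -0.9, -0.2]
gripper_width: 1.002
t 3.3 tcp [ 0.5603 -0.0479  0.221 ] jaw 0.107 w 1.002 F [-0.2 -0.9 -0.2] q [-0.09  0.33 -0.06  1.18 -0.    1.38]
turn(tool) [-0.006 -0.001 -0.008]  shift in tool axes now [ 0.0029  0.005  -0.001 ]  after turn [ 0.0029  0.0051 -0.001 ]
```

View pics/s3.png

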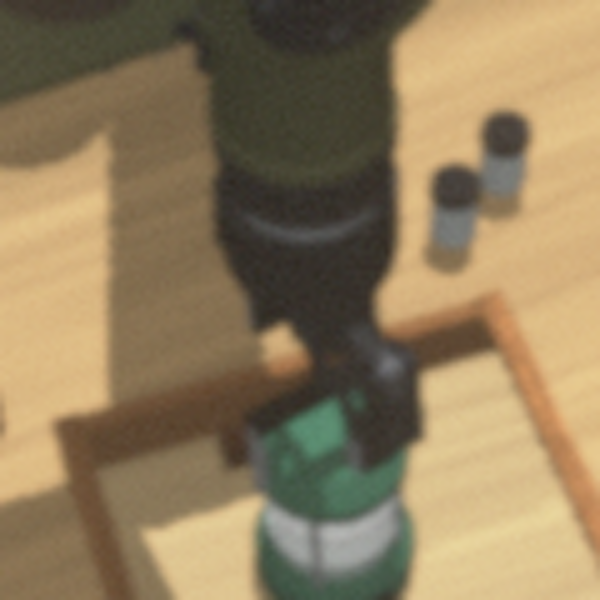

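View pics/t3.png

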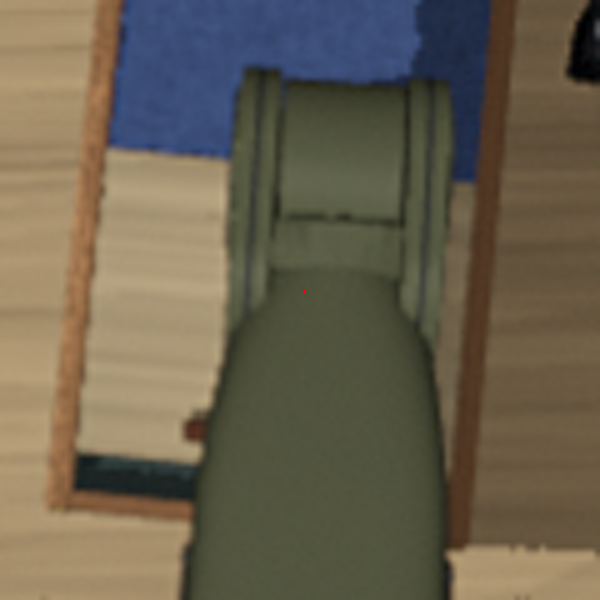

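```bash
python3 -m creep '[[0,0,0,0,0,0,1],[0,0,0,0,0,0,1],[0,0,0,0,0,0,1]]'
python3 plan.py .565 -.0445 .222 .115
```

```text
t: 3.7
eef_pos: [0.5637, -0.0471, 0.2242]
eef_rot: [2.097, 2.337, 0.002]
wrist_force: [0.6, 0.8, -0.6]
gripper_width: 0.998
t 3.7 tcp [ 0.5637 -0.0471  0.2242] jaw 0.108 w 0.998 F [ 0.6  0.8 -0.6] q [-0.08  0.33 -0.05  1.18 -0.    1.38]
turn(tool) [ 0.002  0.    -0.007]  shift in tool axes now [0.0025 0.0016 0.0023]  after turn [0.0025 0.0016 0.0022]
```

```bash
python3 -m creep '[[0.0025,0.0015,0.002,0,0,-0.007,1],[0,0,0,0,0,0,-1],[0,0,0,0,0,0,-1],[0,0,0,0,0,0,-1],[0,0,0,0,0,0,-1],[0,0,0,0,0,0,-1],[0,0,0,0,0,0,-1],[0,0,0,0,0,0,-1],[0,0,0,0,0,0,-1],[0,0,0,0,0,0,-1]]' 60
python3 plan.py .565 -.0445 .222 .115
```

```text
t: 4.7
eef_pos: [0.564, -0.0444, 0.2214]
eef_rot: [-2.09, -2.345, 0.001]
wrist_force: [-2.8, 0.3, 1.1]
gripper_width: 0.142
t 4.7 tcp [ 0.564  -0.0444  0.2214] jaw 0.115 w 0.142 F [-2.8  0.3  1.1] q [-0.08  0.33 -0.06  1.18 -0.    1.38]
turn(tool) [-0.  0. -0.]  shift in tool axes now [-0.0002  0.001  -0.0006]  after turn [-0.0002  0.001  -0.0006]
```

```bash
python3 -m creep '[[0,0,-0.005,0,0,0,-1],[0,0,-0.01,0,0,0,-1],[0,0,-0.015,0,0,0,-1],[0,0,-0.015,0,0,0,-1],[0,0,-0.01,0,0,0,-1],[0,0,-0.005,0,0,0,-1],[0,0,0,0,0,0,-1],[0,0,0,0,0,0,-1]]'
python3 plan.py .515 -.30 .2815 .115
```

```text
t: 5.5
eef_pos: [0.564, -0.0443, 0.2807]
eef_rot: [-2.089, -2.345, 0.001]
wrist_force: [-0.4, 0.3, -6.1]
gripper_width: 0.141
t 5.5 tcp [ 0.564  -0.0443  0.2807] jaw 0.115 w 0.141 F [-0.4  0.3 -6.1] q [-0.08  0.32  0.07  1.33  0.    1.38]
turn(tool) [-0.001 -0.     0.   ]  shift in tool axes now [-0.2483 -0.0781 -0.0008]  after turn [-0.2483 -0.0781 -0.0008]
```

```bash
python3 -m creep '[[-0.01,-0.003,0,0,0,0,-1],[-0.02,-0.006,0,0,0,0,-1],[-0.03,-0.009,0,0,0,0,-1],[-0.03,-0.01,0,0,0,0,-1],[-0.03,-0.01,0,0,0,0,-1],[-0.03,-0.01,0,0,0,0,-1],[-0.03,-0.01,0,0,0,0,-1],[-0.03,-0.01,0,0,0,0,-1],[-0.025,-0.007,0,0,0,0,-1],[-0.01,-0.003,0,0,0,0,-1]]'
python3 -m creep '[[-0.003,0,0,0,0,0,-1],[0,0,0,0,0,0,-1],[0,0,0,0,0,0,-1],[0,0,0,0,0,0,-1]]'
python3 plan.py .515 -.30 .16 .115
python3 - <<'E'
from h import *
s=snap("scene","s4");t=snap("top","t4")
E
```

```text
t: 6.5
eef_pos: [0.5136, -0.3001, 0.2805]
eef_rot: [-2.094, -2.342, 0.004]
wrist_force: [0.2, -0.6, -6.3]
gripper_width: 0.142
t: 6.9
eef_pos: [0.5155, -0.2985, 0.2814]
eef_rot: [-2.088, -2.347, -0.001]
wrist_force: [-0.5, 0.3, -5.9]
gripper_width: 0.139
t 6.9 tcp [ 0.5155 -0.2985  0.2814] jaw 0.117 w 0.139 F [-0.5  0.3 -5.9] q [-0.53  0.37  0.15  1.35  0.    0.93]
turn(tool) [-0.    -0.001  0.002]  shift in tool axes now [-0.0015 -0.0007  0.1214]  after turn [-0.0014 -0.0007  0.1214]
```

View pics/s4.png

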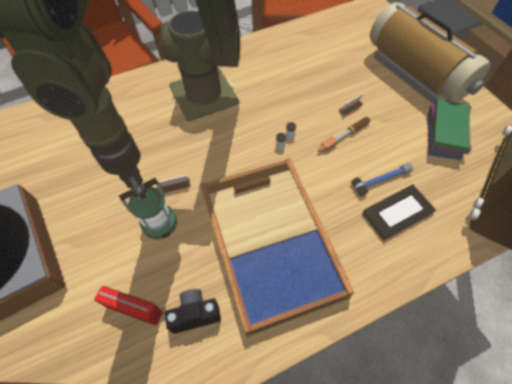

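View pics/t4.png

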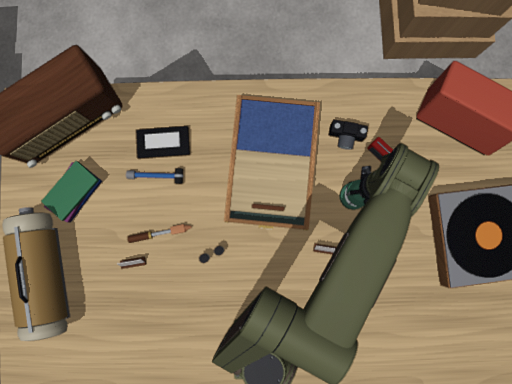

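```bash
python3 -m creep '[[0,0,0.01,0,0,0,-1],[0,0,0.02,0,0,0,-1],[0,0,0.025,0,0,0,-1],[0,0,0.025,0,0,0,-1],[0,0,0.02,0,0,0,-1],[0,0,0.01,0,0,0,-1],[0,0,0.005,0,0,0,-1],[0,0,0.001,0,0,0,-1],[0,0,0,0,0,0,-1],[0,0,0,0,0,0,-1]]'
```

```text
t: 8.0
eef_pos: [0.5161, -0.3002, 0.1665]
eef_rot: [2.089, 2.344, 0.001]
wrist_force: [-0.1, 0.2, -6.0]
gripper_width: 0.138
```

```bash
python3 -m creep '[[0,0,0.002,0,0,0,-1],[0,0,0.002,0,0,0,-1],[0,0,0.002,0,0,0,-1],[0,0,0,0,0,0,-1]]'; python3 plan.py .515 -.30 .158 .115
```

```text
t: 8.4
eef_pos: [0.515, -0.2995, 0.1589]
eef_rot: [-2.09, -2.345, 0.0]
wrist_force: [0.2, 0.2, -6.0]
gripper_width: 0.141
t 8.4 tcp [ 0.515  -0.2995  0.1589] jaw 0.115 w 0.141 F [ 0.2  0.2 -6. ] q [-0.53  0.42 -0.09  1.06 -0.    0.93]
turn(tool) [-0.001 -0.     0.   ]  shift in tool axes now [-0.0005 -0.      0.0009]  after turn [-0.0005 -0.      0.0009]
```

```bash
python3 -m creep '[[0,0,0.001,0,0,0,-1],[0,0,0.001,0,0,0,-1],[0,0,0,0,0,0,-1]]'
```

```text
t: 8.7
eef_pos: [0.5155, -0.3, 0.1584]
eef_rot: [2.089, 2.344, 0.0]
wrist_force: [-2.5, 0.4, 2.8]
gripper_width: 0.14
```

Touchdown (+2.8 N vs −6). Release.

```bash
python3 -m creep '[[0,0,0,0,0,0,1],[0,0,0,0,0,0,1],[0,0,0,0,0,0,1],[0,0,0,0,0,0,1],[0,0,0,0,0,0,1],[0,0,0,0,0,0,1],[0,0,-0.01,0,0,0,1],[0,0,-0.02,0,0,0,1],[0,0,-0.03,0,0,0,1],[0,0,-0.03,0,0,0,1]]'
python3 plan.py .487 -.025 .15 -.1118
python3 - <<'E'
from h import *
s=snap("scene");crop(s,100,130,310,330,3,"s5")
E
```

```text
t: 9.7
eef_pos: [0.515, -0.2995, 0.2487]
eef_rot: [-2.09, -2.345, 0.0]
wrist_force: [-0.6, 0.7, 0.9]
gripper_width: 0.998
t 9.7 tcp [ 0.515  -0.2995  0.2487] jaw 0.115 w 0.998 F [-0.6  0.7  0.9] q [-0.53  0.38  0.08  1.27  0.    0.93]
turn(tool) [-0.    -0.     0.227]  shift in tool axes now [0.2759 0.0037 0.0987]  after turn [ 0.2697 -0.0585  0.0987]
```

View pics/s5.png

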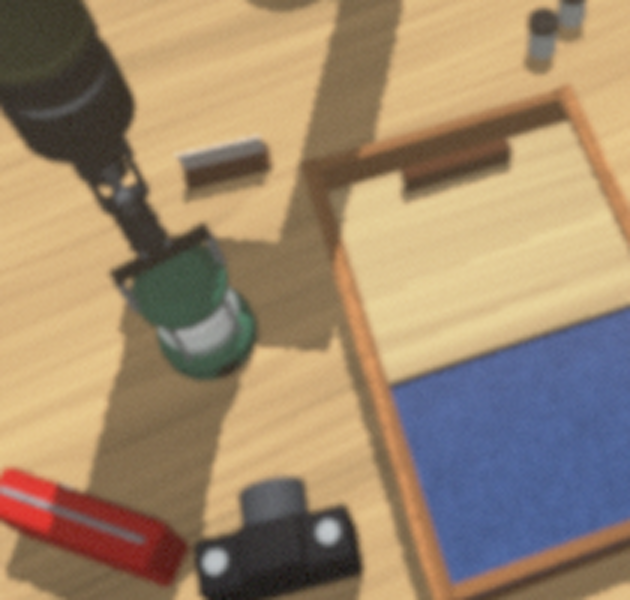

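```bash
python3 -m creep '[[0.02,0,0,0,0,0.114,1],[0.03,-0.006,0,0,0,0.113,1],[0.035,-0.008,0,0,0,0,1],[0.035,-0.008,0,0,0,0,1],[0.035,-0.008,0,0,0,0,1],[0.035,-0.008,0,0,0,0,1],[0.035,-0.008,0,0,0,0,1],[0.03,-0.007,0,0,0,0,1],[0.015,-0.004,0,0,0,0,1],[0,0,0,0,0,0,1]]'
python3 -m creep '[[0,0,0.03,0,0,0,1],[0,0,0.03,0,0,0,1],[0,0,0.02,0,0,0,1],[0,0,0,0,0,0,1],[0,0,0,0,0,0,1]]'
python3 plan.py .488 -.022 .068 -.1118
python3 - <<'E'
from h import *
s=snap("scene");crop(s,180,130,340,260,4,"s6",proj(s,[[.488,-.022,.089]]))
E
```

```text
t: 10.75
eef_pos: [0.4807, -0.0237, 0.2481]
eef_rot: [2.339, 2.097, 0.002]
wrist_force: [-0.1, 0.2, -0.5]
gripper_width: 1.005
t: 11.25
eef_pos: [0.4812, -0.0261, 0.1678]
eef_rot: [2.343, 2.092, -0.0]
wrist_force: [0.0, -0.1, 0.9]
gripper_width: 1.005
t 11.25 tcp [ 0.4812 -0.0261  0.1678] jaw -0.113 w 1.005 F [ 0.  -0.1  0.9] q [-0.05  0.22 -0.36  0.99 -0.    1.63]
turn(tool) [ 0.     0.    -0.001]  shift in tool axes now [0.0049 0.0063 0.0998]  after turn [0.0049 0.0063 0.0998]
```

View pics/s6.png

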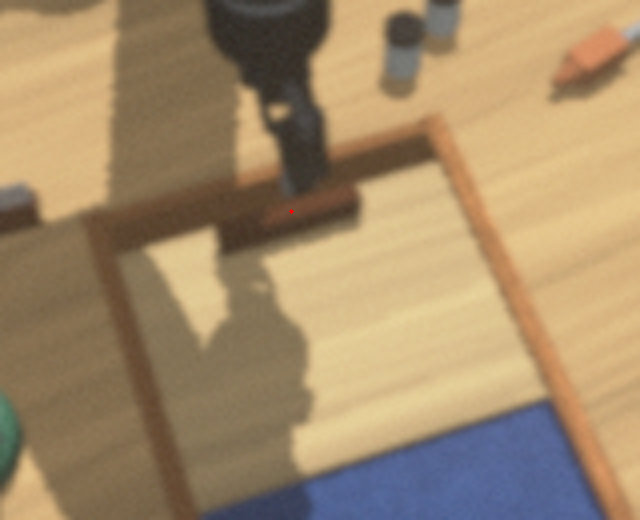

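```bash
python3 -m creep '[[0.005,0.006,0.02,0,0,0,1],[0,0,0.03,0,0,0,1],[0,0,0.03,0,0,0,1],[0,0,0.015,0,0,0,1],[0,0,0.003,0,0,0,1],[0,0,0,0,0,0,1],[0,0,0,0,0,0,1]]'
python3 plan.py .488 -.022 .068 -.1118
```

```text
t: 12.0
eef_pos: [0.4891, -0.0214, 0.0709]
eef_rot: [2.341, 2.092, 0.004]
wrist_force: [0.4, -0.7, 0.0]
gripper_width: 0.997
t 12.0 tcp [ 0.4891 -0.0214  0.0709] jaw -0.112 w 0.997 F [ 0.4 -0.7  0. ] q [-0.04  0.33 -0.5   0.74 -0.    1.64]
turn(tool) [ 0.003 -0.    -0.   ]  shift in tool axes now [-0.0007 -0.001   0.0029]  after turn [-0.0007 -0.001   0.0029]
```

```bash
python3 -m creep '[[0,0,0.002,0,0,0,-1],[0,0,0,0,0,0,-1],[0,0,0,0,0,0,-1],[0,0,0,0,0,0,-1],[0,0,0,0,0,0,-1],[0,0,0,0,0,0,-1],[0,0,0,0,0,0,-1],[0,0,0,0,0,0,-1],[0,0,0,0,0,0,-1]]' 40
python3 plan.py .488 -.022 .068 -.1118
```

```text
t: 12.9
eef_pos: [0.4873, -0.0212, 0.0675]
eef_rot: [-2.342, -2.094, -0.0]
wrist_force: [-1.6, -0.0, 5.1]
gripper_width: 0.176
t 12.9 tcp [ 0.4873 -0.0212  0.0675] jaw -0.112 w 0.176 F [-1.6 -0.   5.1] q [-0.04  0.33 -0.51  0.73  0.    1.64]
turn(tool) [-0. -0. -0.]  shift in tool axes now [-0.0007  0.0007 -0.0005]  after turn [-0.0007  0.0007 -0.0005]
```

```bash
python3 -m creep '[[0,0.01,0,0,0,0,-1],[0,0.02,0,0,0,0,-1],[0,0.025,0,0,0,0,-1],[0,0.025,0,0,0,0,-1],[0,0.025,0,0,0,0,-1],[0,0.025,0,0,0,0,-1],[0,0.02,0,0,0,0,-1],[0,0.015,0,0,0,0,-1],[0,0.008,0,0,0,0,-1],[0,0,0,0,0,0,-1]]'
python3 -m creep '[[0,0.003,0,0,0,0,-1],[0,0.003,0,0,0,0,-1],[0,0,0,0,0,0,-1]]'
python3 plan.py .6635 -.0405 .0675 -.1118
```

```text
t: 13.9
eef_pos: [0.6602, -0.0408, 0.0676]
eef_rot: [2.342, 2.093, 0.0]
wrist_force: [-1.0, -1.0, 4.3]
gripper_width: 0.177
t: 14.2
eef_pos: [0.6602, -0.0408, 0.0675]
eef_rot: [-2.337, -2.089, 0.01]
wrist_force: [-13.3, 0.4, 13.4]
gripper_width: 0.176
t 14.2 tcp [ 0.6602 -0.0408  0.0675] jaw -0.112 w 0.176 F [-13.3   0.4  13.4] q [-0.06  0.6  -0.04  0.95  0.    1.62]
turn(tool) [-0.009  0.    -0.   ]  shift in tool axes now [0.0007 0.0032 0.    ]  after turn [0.0007 0.0032 0.    ]
```

```bash
python3 -m creep '[[0,-0.005,0,0,0,0,-1],[0,0,0,0,0,0,-1],[0,0,0,0,0,0,1],[0,0,0,0,0,0,1],[0,0,0,0,0,0,1],[0,0,0,0,0,0,1],[0,0,0,0,0,0,1],[0,0,-0.02,0,0,0,1],[0,0,-0.04,0,0,0,1],[0,0,-0.04,0,0,0,1]]'
python3 -m creep '[[0,0,-0.02,0,0,0,1],[0,-0.02,0,0,0,0,1],[0,-0.03,0,0,0,0,1],[0,-0.03,0,0,0,0,1]]'
python3 - <<'E'
from h import *
t=snap("top","t7");s=snap("scene","s7")
E
```

```text
t: 15.2
eef_pos: [0.6595, -0.0406, 0.1674]
eef_rot: [-2.341, -2.092, 0.003]
wrist_force: [0.9, -0.8, -0.2]
gripper_width: 1.002
t: 15.6
eef_pos: [0.5803, -0.0317, 0.1874]
eef_rot: [2.342, 2.093, 0.001]
wrist_force: [-0.5, -0.9, -0.1]
gripper_width: 1.0
```

View pics/s7.png

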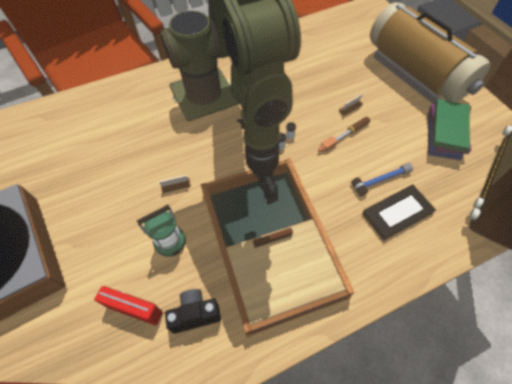

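View pics/t7.png

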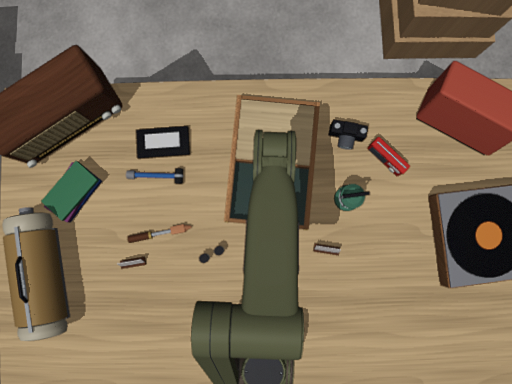

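```bash
python3 - <<'E'
from h import *
t=snap("top")
for u in [(138,160),(163,158.5),(189,157)]: print(plane(t,u,.025).round(3))
E
python3 -m creep '[[0,0,-0.03,0,0,-0.06,0.1],[0.02,0,-0.01,0,0,0,0.1],[0.04,0,0,0,0,0,0.1],[0.045,0,0,0,0,0,0.1],[0.045,0,0,0,0,0,0.1],[0.045,0,0,0,0,0,0.1],[0.045,0,0,0,0,0,0.1],[0.045,0,0,0,0,0,0.1],[0.03,0,0,0,0,0,0.1],[0.015,0,0,0,0,0,0.1]]'
python3 -m creep '[[0,0,0,0,0,0,0.1],[0,0,0,0,0,0,0.1]]'
python3 plan.py .6065 .331 .09 -.05
```

```text
[0.662 0.429 0.025]
[0.665 0.34  0.025]
[0.669 0.248 0.025]
t: 16.75
eef_pos: [0.5989, 0.3013, 0.2268]
eef_rot: [2.275, 2.166, 0.002]
wrist_force: [-0.4, -0.0, -0.3]
gripper_width: 0.553
t: 16.95
eef_pos: [0.5984, 0.2969, 0.2271]
eef_rot: [2.278, 2.162, -0.001]
wrist_force: [-0.3, -0.7, 0.4]
gripper_width: 0.549
t 16.95 tcp [0.5984 0.2969 0.2271] jaw -0.053 w 0.549 F [-0.3 -0.7  0.4] q [ 0.46  0.52  0.25  1.31 -0.    2.08]
turn(tool) [-0.     0.001 -0.003]  shift in tool axes now [0.0347 0.0063 0.1371]  after turn [0.0345 0.0064 0.1371]
```

```bash
python3 -m creep '[[0.02,0.006,0.02,0,0,0,0.1],[0.0145,0,0.04,0,0,0,0.1],[0,0,0.04,0,0,0,0.1],[0,0,0.03,0,0,0,0.1],[0,0,0.007,0,0,0,0.1],[0,0,0,0,0,0,0.1],[0,0,0,0,0,0,0.1]]'
python3 plan.py .6065 .331 .003 -.05
python3 - <<'E'
from h import *
s=snap("scene");crop(s,320,120,460,240,5,"s8",proj(s,[[.6065,.331,.025]]))
E
```

```text
t: 17.65
eef_pos: [0.6073, 0.3315, 0.0925]
eef_rot: [2.279, 2.161, 0.005]
wrist_force: [0.8, 0.9, -0.1]
gripper_width: 0.546
t 17.65 tcp [0.6073 0.3315 0.0925] jaw -0.053 w 0.546 F [ 0.8  0.9 -0.1] q [ 0.5   0.62  0.08  1.03 -0.    2.12]
turn(tool) [ 0.003 -0.001 -0.003]  shift in tool axes now [-0.0007 -0.001   0.0895]  after turn [-0.0006 -0.0008  0.0895]
```

View pics/s8.png

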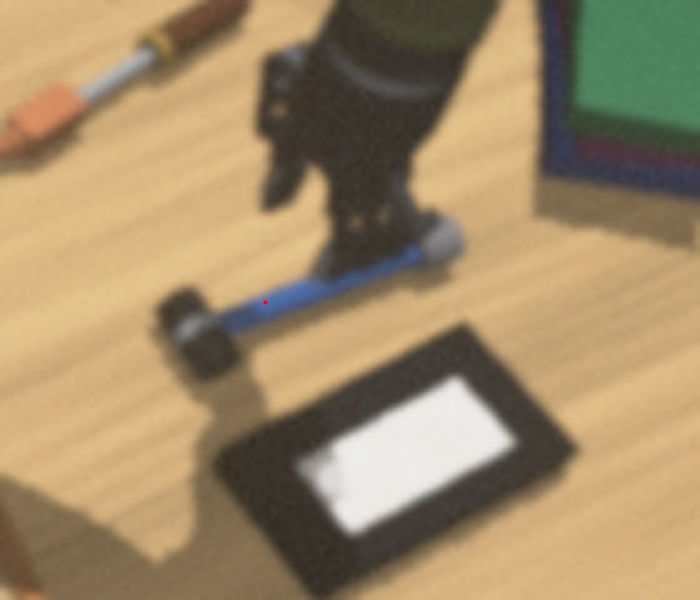

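```bash
python3 -m creep '[[-0.0025,0,0.02,0,0,0,0.1],[0,0,0.03,0,0,0,0.1],[0,0,0.025,0,0,0,0.1],[0,0,0.01,0,0,0,0.1],[0,0,0.003,0,0,0,0.1],[0,0,0,0,0,0,0.1],[0,0,0,0,0,0,0.1]]'
python3 plan.py .6065 .329 .003 -.05
```

```text
t: 18.4
eef_pos: [0.607, 0.3302, 0.0042]
eef_rot: [2.278, 2.162, 0.005]
wrist_force: [-0.4, 0.2, -0.0]
gripper_width: 0.554
t 18.4 tcp [0.607  0.3302 0.0042] jaw -0.052 w 0.554 F [-0.4  0.2 -0. ] q [ 0.5   0.69 -0.04  0.84  0.    2.12]
turn(tool) [ 0.003 -0.002 -0.002]  shift in tool axes now [-0.0013 -0.0004  0.0012]  after turn [-0.0013 -0.0004  0.0012]
```

```bash
python3 -m creep '[[0,0,0.001,0,0,0,-1],[0,0,0,0,0,0,-1],[0,0,0,0,0,0,-1],[0,0,0,0,0,0,-1],[0,0,0,0,0,0,-1],[0,0,0,0,0,0,-1],[0,0,0,0,0,0,-1]]' 60
python3 plan.py .6065 .329 .003 -.05
python3 -m creep '[[0,0,-0.01,0,0,0,-1],[0,0,-0.01,0,0,0,-1],[0,0,-0.01,0,0,0,-1],[0,0,0,0,0,0,-1],[0,0,0,0,0,0,-1]]'
python3 - <<'E'
from h import *
s=snap("scene");crop(s,320,120,460,240,5,"s9")
E
```

```text
t: 19.1
eef_pos: [0.6059, 0.3299, 0.0024]
eef_rot: [-2.278, -2.163, -0.002]
wrist_force: [-1.7, 0.5, 5.6]
gripper_width: 0.188
t 19.1 tcp [0.6059 0.3299 0.0024] jaw -0.052 w 0.188 F [-1.7  0.5  5.6] q [ 0.5   0.69 -0.04  0.84  0.    2.12]
turn(tool) [ 0.001 -0.001 -0.002]  shift in tool axes now [-0.0009  0.0006 -0.0006]  after turn [-0.0009  0.0006 -0.0006]
t: 19.6
eef_pos: [0.606, 0.3296, 0.0317]
eef_rot: [2.278, 2.163, 0.001]
wrist_force: [0.7, -0.4, -2.9]
gripper_width: 0.185
```

View pics/s9.png

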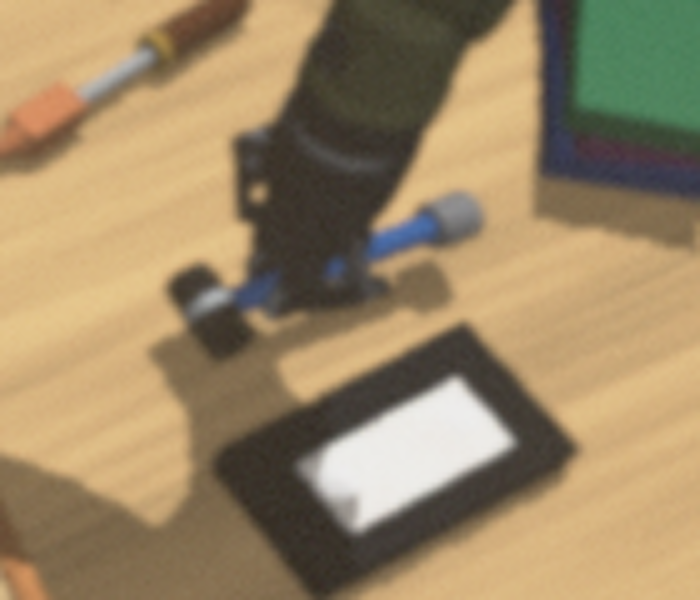

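```bash
python3 -m creep '[[0,0,-0.01,0,0,0.06,-1],[0,0,-0.02,0,0,0,-1],[0,0,-0.025,0,0,0,-1],[0,0,-0.02,0,0,0,-1],[0,0,-0.01,0,0,0,-1],[0,0,0,0,0,0,-1]]'
python3 plan.py .576 -.077 .115 -.112
python3 - <<'E'
from h import *
s=snap("scene");crop(s,320,100,460,240,4,"s10")
E
```

```text
t: 20.25
eef_pos: [0.6065, 0.3299, 0.1176]
eef_rot: [2.342, 2.093, 0.004]
wrist_force: [0.1, -0.1, -3.2]
gripper_width: 0.185
t 20.25 tcp [0.6065 0.3299 0.1176] jaw -0.112 w 0.185 F [ 0.1 -0.1 -3.2] q [ 0.5   0.6   0.11  1.08 -0.    2.18]
turn(tool) [ 0.002 -0.001 -0.   ]  shift in tool axes now [-0.4078  0.0152  0.002 ]  after turn [-0.4078  0.0152  0.0026]
```

View pics/s10.png

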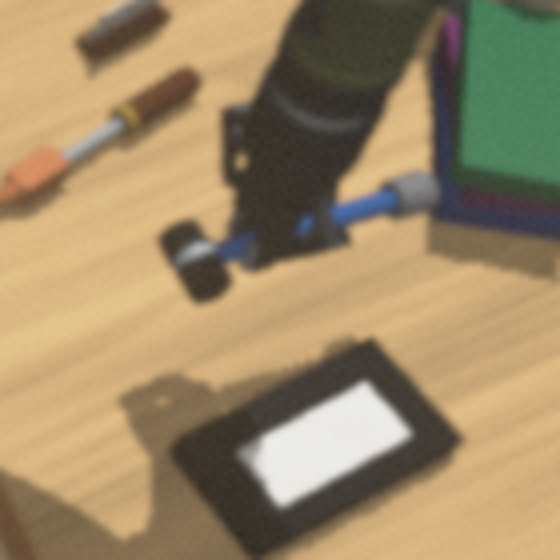

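```bash
python3 -m creep '[[-0.015,0,0,0,0,0,-1],[-0.025,0,0,0,0,0,-1],[-0.035,0.002,0,0,0,0,-1],[-0.035,0.002,0,0,0,0,-1],[-0.035,0.002,0,0,0,0,-1],[-0.035,0.002,0,0,0,0,-1],[-0.035,0.002,0,0,0,0,-1],[-0.035,0.002,0,0,0,0,-1],[-0.035,0.001,0,0,0,0,-1],[-0.035,0.001,0,0,0,0,-1]]'
python3 -m creep '[[-0.035,0.001,0,0,0,0,-1],[-0.03,0,0,0,0,0,-1],[-0.02,0,0,0,0,0,-1],[-0.008,0,0,0,0,0,-1],[0,0,0,0,0,0,-1],[0,0,0,0,0,0,-1],[0,0,0,0,0,0,-1]]'
python3 plan.py .576 -.077 .016 -.112
python3 - <<'E'
from h import *
s=snap("scene");crop(s,190,130,360,280,4,"s11")
E
```

```text
t: 21.3
eef_pos: [0.5817, 0.0076, 0.1148]
eef_rot: [-2.342, -2.092, 0.004]
wrist_force: [0.5, -0.2, -3.7]
gripper_width: 0.184
t: 22.0
eef_pos: [0.5743, -0.0815, 0.116]
eef_rot: [-2.34, -2.095, 0.0]
wrist_force: [0.1, 1.0, -2.7]
gripper_width: 0.187
t 22.0 tcp [ 0.5743 -0.0815  0.116 ] jaw -0.111 w 0.187 F [ 0.1  1.  -2.7] q [-0.14  0.42 -0.21  0.94  0.    1.54]
turn(tool) [-0.001 -0.     0.001]  shift in tool axes now [0.0047 0.0013 0.1   ]  after turn [0.0047 0.0012 0.1   ]
```

View pics/s11.png

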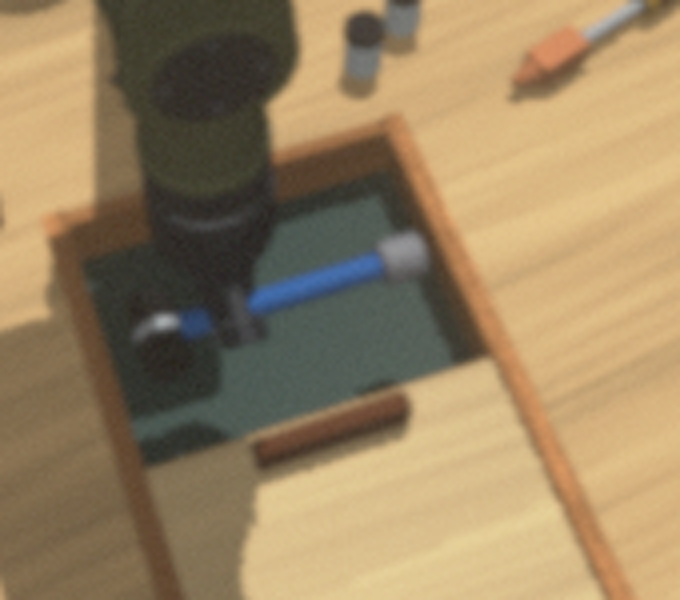

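```bash
python3 -m creep '[[0.004,0.001,0.01,0,0,0,-1],[0,0,0.02,0,0,0,-1],[0,0,0.025,0,0,0,-1],[0,0,0.02,0,0,0,-1],[0,0,0.015,0,0,0,-1],[0,0,0.006,0,0,0,-1],[0,0,0.003,0,0,0,-1],[0,0,0,0,0,0,-1],[0,0,0,0,0,0,-1]]'
python3 -m creep '[[0,0,0.002,0,0,0,-1],[0,0,0.001,0,0,0,-1],[0,0,0,0,0,0,-1]]'
python3 plan.py .576 -.077 .0125 -.112
```

```text
t: 22.95
eef_pos: [0.5766, -0.0787, 0.0181]
eef_rot: [2.341, 2.093, 0.002]
wrist_force: [0.3, -0.2, -3.8]
gripper_width: 0.189
t: 23.25
eef_pos: [0.5759, -0.0788, 0.0145]
eef_rot: [2.342, 2.093, 0.0]
wrist_force: [-0.1, 0.0, -2.6]
gripper_width: 0.184
t 23.25 tcp [ 0.5759 -0.0788  0.0145] jaw -0.112 w 0.184 F [-0.1  0.  -2.6] q [-0.14  0.52 -0.34  0.71  0.    1.55]
turn(tool) [ 0. -0. -0.]  shift in tool axes now [ 0.0018 -0.0001  0.002 ]  after turn [ 0.0018 -0.0001  0.002 ]
```

```bash
python3 -m creep '[[0,0,0.001,0,0,0,-1],[0,0,0.001,0,0,0,-1],[0,0,0,0,0,0,-1]]'
```

```text
t: 23.55
eef_pos: [0.5759, -0.0788, 0.0125]
eef_rot: [2.342, 2.093, 0.0]
wrist_force: [-0.5, 0.2, -1.6]
gripper_width: 0.19
```

Nearly down; open half-way and lift.

```bash
python3 -m creep '[[0,0,0.0005,0,0,0,0],[0,0,0,0,0,0,0],[0,0,0,0,0,0,0],[0,0,0,0,0,0,0],[0,0,0,0,0,0,0],[0,0,-0.01,0,0,0,0],[0,0,-0.025,0,0,0,0],[0,0,-0.04,0,0,0,0],[0,0,-0.04,0,0,0,0],[0,0,-0.03,0,0,0,0]]'
python3 -m creep '[[0.03,-0.02,-0.03,0,0,0,1],[0.04,-0.02,0,0,0,0,1],[0.045,-0.02,0,0,0,0,1],[0.045,-0.02,0,0,0,0,1],[0.045,-0.02,0,0,0,0,1],[0.045,-0.01,0,0,0,0,1],[0.045,-0.01,0,0,0,0,1],[0.03,-0.01,0,0,0,0,1],[0,0,0,0,0,0,1]]'
python3 - <<'E'
from h import *
t=snap("top","t12");s=snap("scene","s12")
crop(t,110,140,330,280,3.6,"t12c");crop(s,190,80,430,280,3.2,"s12c")
E
python3 plan.py .411 .337 .15 .18
```

```text
t: 24.55
eef_pos: [0.5766, -0.0789, 0.1603]
eef_rot: [2.341, 2.092, 0.003]
wrist_force: [0.3, 0.3, 0.6]
gripper_width: 0.501
t: 25.45
eef_pos: [0.4823, 0.2626, 0.1876]
eef_rot: [-2.336, -2.099, -0.003]
wrist_force: [0.6, -0.1, 0.1]
gripper_width: 0.997
t 25.55 tcp [0.4826 0.2592 0.1873] jaw -0.11 w 0.999 F [ 0.7 -0.4 -0.4] q [ 0.49  0.32 -0.17  1.08 -0.    2.17]
turn(tool) [ 0.    0.   -0.29]  shift in tool axes now [ 0.0694 -0.0798  0.0372]  after turn [ 0.0893 -0.0566  0.0373]
```

View pics/t12c.png

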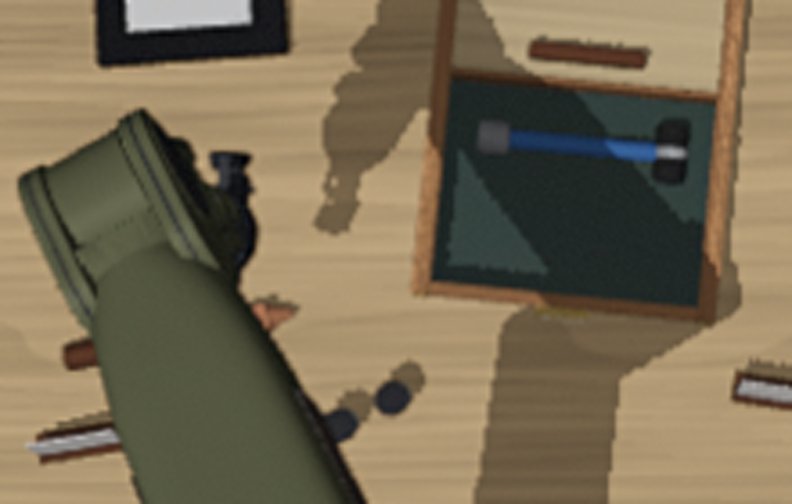

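View pics/s12c.png

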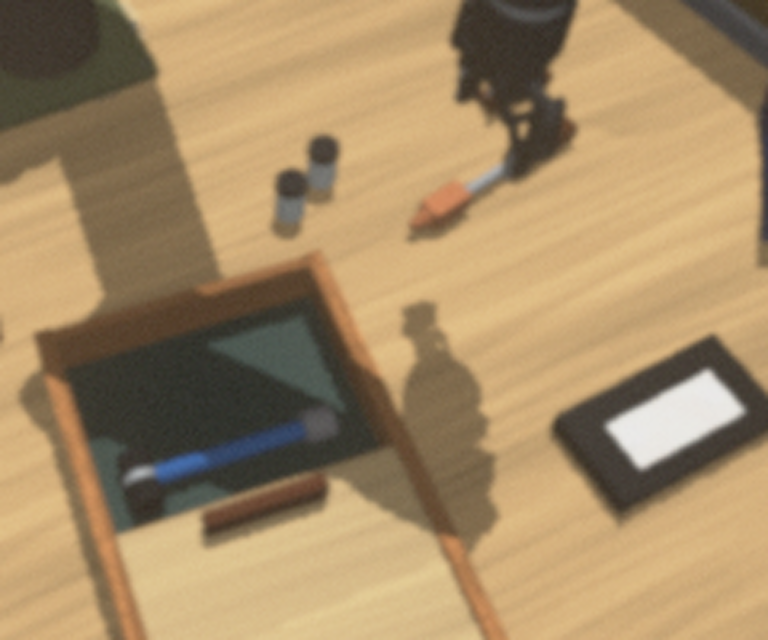

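```bash
python3 -m creep '[[0,0,0,0,0,-0.14,0.1],[0,0,0,0,0,-0.15,0.1],[0.025,-0.015,0,0,0,0,0.1],[0.035,-0.022,0,0,0,0,0.1],[0.02,-0.015,0,0,0,0,0.1],[0.005,-0.003,0.03,0,0,0,0.1],[0,0,0.03,0,0,0,0.1],[0,0,0.03,0,0,0,0.1],[0,0,0,0,0,0,0.1],[0,0,0,0,0,0,0.1]]'
python3 plan.py .411 .3335 .003 .183
python3 - <<'E'
from h import *
s=snap("scene");crop(s,290,80,410,190,5,"s13",proj(s,[[.411,.3325,.02]]))
E
```

```text
t: 26.55
eef_pos: [0.414, 0.3314, 0.0972]
eef_rot: [2.017, 2.408, -0.002]
wrist_force: [0.6, -0.3, -0.0]
gripper_width: 0.548
t 26.55 tcp [0.414  0.3314 0.0972] jaw 0.176 w 0.548 F [ 0.6 -0.3 -0. ] q [ 0.68  0.36 -0.36  0.85 -0.    2.07]
turn(tool) [-0.001  0.001 -0.007]  shift in tool axes now [ 0.0026 -0.0025  0.0942]  after turn [ 0.0026 -0.0026  0.0942]
```

View pics/s13.png

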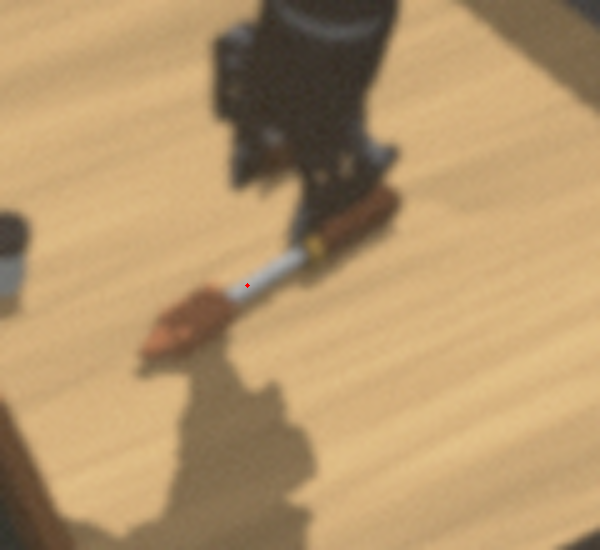

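```bash
python3 -m creep '[[0.0035,-0.0025,0.02,0,0,-0.007,0.1],[0,0,0.03,0,0,0,0.1],[0,0,0.025,0,0,0,0.1],[0,0,0.012,0,0,0,0.1],[0,0,0.004,0,0,0,0.1],[0,0,0.002,0,0,0,0.1],[0,0,0,0,0,0,0.1],[0,0,0,0,0,0,0.1]]'
python3 plan.py .411 .3345 .0025 .183
```

```text
t: 27.4
eef_pos: [0.4116, 0.3363, 0.0049]
eef_rot: [2.007, 2.417, 0.003]
wrist_force: [1.0, 0.9, -0.3]
gripper_width: 0.547
t 27.4 tcp [0.4116 0.3363 0.0049] jaw 0.185 w 0.547 F [ 1.   0.9 -0.3] q [ 0.69  0.47 -0.48  0.62  0.    2.07]
turn(tool) [ 0.002 -0.001  0.002]  shift in tool axes now [-0.0017 -0.0009  0.0024]  after turn [-0.0017 -0.0009  0.0024]
```

```bash
python3 -m creep '[[-0.0015,0,0.002,0,0,0,-1],[0,0,0,0,0,0,-1],[0,0,0,0,0,0,-1],[0,0,0,0,0,0,-1],[0,0,0,0,0,0,-1],[0,0,0,0,0,0,-1],[0,0,0,0,0,0,-1],[0,0,0,0,0,0,-1]]' 70
python3 plan.py .411 .3345 .0025 .183
python3 -m creep '[[0,0,-0.01,0,0,0,-1],[0,0,-0.01,0,0,0,-1],[0,0,-0.01,0,0,0,-1],[0,0,0,0,0,0,-1],[0,0,0,0,0,0,-1]]'
python3 - <<'E'
from h import *
s=snap("scene");crop(s,290,80,410,190,5,"s14")
E
```

```text
t: 28.2
eef_pos: [0.4103, 0.334, 0.0021]
eef_rot: [-2.006, -2.417, 0.001]
wrist_force: [-2.5, -1.1, 6.3]
gripper_width: 0.111
t 28.2 tcp [0.4103 0.334  0.0021] jaw 0.185 w 0.111 F [-2.5 -1.1  6.3] q [ 0.68  0.47 -0.48  0.62  0.    2.07]
turn(tool) [-0.001 -0.     0.002]  shift in tool axes now [ 0.0004  0.0008 -0.0004]  after turn [ 0.0004  0.0008 -0.0004]
t: 28.7
eef_pos: [0.4114, 0.3345, 0.0323]
eef_rot: [2.007, 2.417, 0.002]
wrist_force: [0.3, 0.1, -3.7]
gripper_width: 0.109
```

View pics/s14.png

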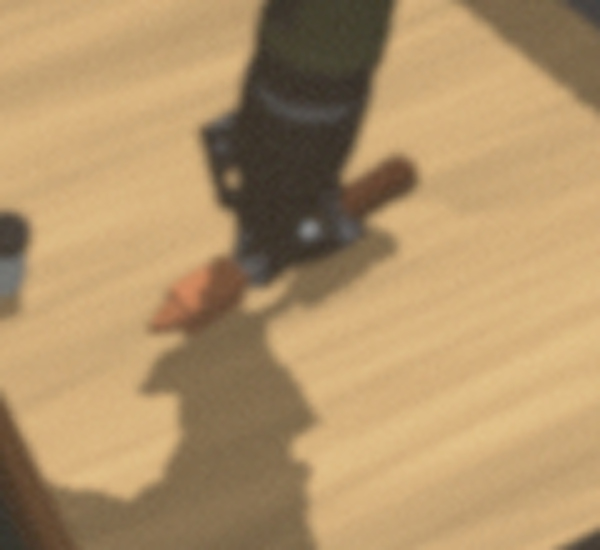

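```bash
python3 -m creep '[[0,0,-0.01,0,0,0,-1],[0,0,-0.02,0,0,0,-1],[0,0,-0.03,0,0,0,-1],[0,0,-0.02,0,0,0,-1],[0,0,-0.01,0,0,0,-1],[0,0,0,0,0,0.06,-1],[0,0,0,0,0,0.09,-1],[0,0,0,0,0,0.09,-1],[0,0,0,0,0,0.057,-1],[0,0,0,0,0,0,-1]]'
python3 plan.py .484 -.048 .12 -.112
python3 - <<'E'
from h import *
s=snap("scene");crop(s,290,60,410,190,4.6,"s15")
E
```

```text
t: 29.75
eef_pos: [0.4105, 0.3338, 0.1213]
eef_rot: [-2.342, -2.094, 0.002]
wrist_force: [0.8, -0.2, -3.3]
gripper_width: 0.108
t 29.75 tcp [0.4105 0.3338 0.1213] jaw -0.112 w 0.108 F [ 0.8 -0.2 -3.3] q [ 0.68  0.34 -0.33  0.91 -0.    2.37]
turn(tool) [-0.001  0.001  0.   ]  shift in tool axes now [-0.3712  0.1157  0.0015]  after turn [-0.3711  0.1158  0.0013]
```

View pics/s15.png

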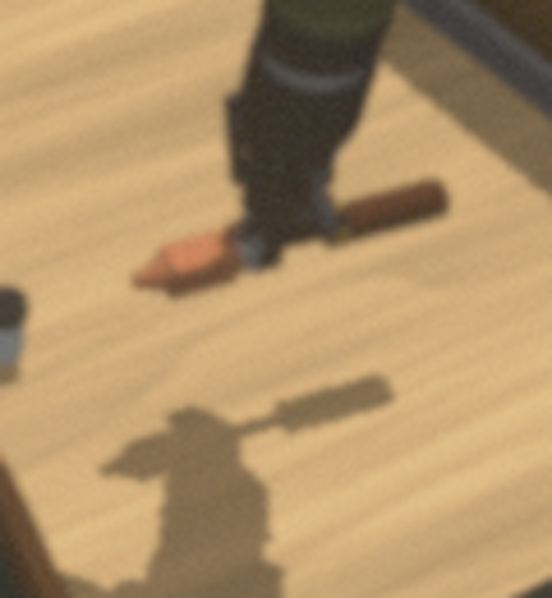

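```bash
python3 -m creep '[[-0.015,0.01,0,0,0,0,-1],[-0.025,0.01,0,0,0,0,-1],[-0.035,0.012,0,0,0,0,-1],[-0.035,0.012,0,0,0,0,-1],[-0.035,0.012,0,0,0,0,-1],[-0.035,0.012,0,0,0,0,-1],[-0.035,0.01,0,0,0,0,-1],[-0.035,0.01,0,0,0,0,-1],[-0.035,0.01,0,0,0,0,-1],[-0.035,0.01,0,0,0,0,-1]]'
python3 -m creep '[[-0.025,0.005,0,0,0,0,-1],[-0.018,0.003,0,0,0,0,-1],[-0.008,0,0,0,0,0,-1],[0,0,0,0,0,0,-1],[0,0,0,0,0,0,-1],[0,0,0,0,0,0,-1],[0,0,0,0,0,0,-1]]'
python3 plan.py .484 -.048 .0125 -.112
python3 - <<'E'
from h import *
s=snap("scene");crop(s,190,130,360,280,4,"s16")
E
```

```text
t: 30.8
eef_pos: [0.4824, 0.0026, 0.1218]
eef_rot: [-2.341, -2.095, 0.0]
wrist_force: [1.1, 0.6, -2.6]
gripper_width: 0.109
t: 31.5
eef_pos: [0.4847, -0.0465, 0.1218]
eef_rot: [-2.34, -2.095, -0.0]
wrist_force: [-0.4, -0.2, -3.1]
gripper_width: 0.109
t 31.5 tcp [ 0.4847 -0.0465  0.1218] jaw -0.11 w 0.109 F [-0.4 -0.2 -3.1] q [-0.1   0.27 -0.43  0.87  0.    1.59]
turn(tool) [-0.    -0.     0.002]  shift in tool axes now [-0.0016 -0.0005  0.1093]  after turn [-0.0015 -0.0006  0.1093]
```

View pics/s16.png

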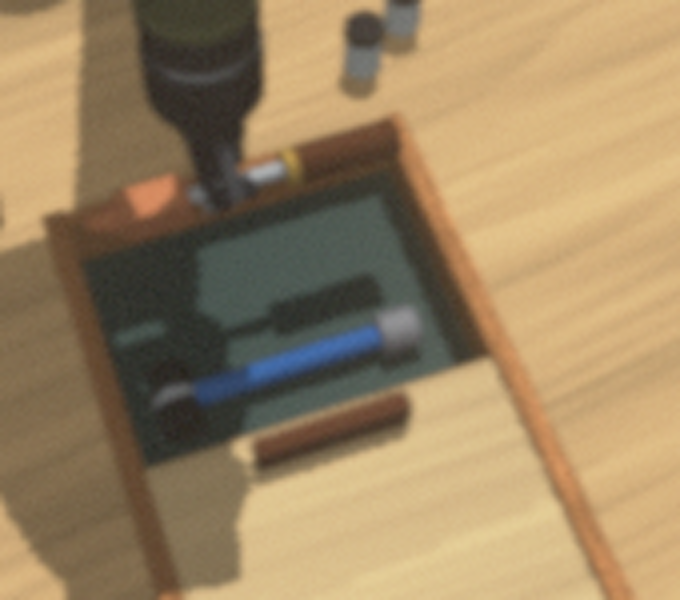

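```bash
python3 -m creep '[[-0.001,0,0.01,0,0,0,-1],[0,0,0.02,0,0,0,-1],[0,0,0.025,0,0,0,-1],[0,0,0.025,0,0,0,-1],[0,0,0.015,0,0,0,-1],[0,0,0.008,0,0,0,-1],[0,0,0.003,0,0,0,-1],[0,0,0,0,0,0,-1],[0,0,0,0,0,0,-1]]'
python3 plan.py .484 -.048 .0125 -.112
```

```text
t: 32.45
eef_pos: [0.4855, -0.0485, 0.0165]
eef_rot: [2.341, 2.093, 0.002]
wrist_force: [1.8, 0.3, -2.7]
gripper_width: 0.107
t 32.45 tcp [ 0.4855 -0.0485  0.0165] jaw -0.112 w 0.107 F [ 1.8  0.3 -2.7] q [-0.1   0.4  -0.57  0.6   0.    1.58]
turn(tool) [ 0.002 -0.     0.   ]  shift in tool axes now [ 0.0003 -0.0016  0.004 ]  after turn [ 0.0003 -0.0016  0.004 ]
```

```bash
python3 -m creep '[[0,0,0.002,0,0,0,-1],[0,0,0.001,0,0,0,-1],[0,0,0,0,0,0,-1],[0,0,0,0,0,0,-1]]'; python3 plan.py .484 -.048 .0125 -.112
```

```text
t: 32.85
eef_pos: [0.4848, -0.0485, 0.013]
eef_rot: [2.342, 2.093, 0.0]
wrist_force: [-0.6, 1.1, -2.9]
gripper_width: 0.111
t 32.85 tcp [ 0.4848 -0.0485  0.013 ] jaw -0.112 w 0.111 F [-0.6  1.1 -2.9] q [-0.1   0.4  -0.58  0.59 -0.    1.58]
turn(tool) [ 0.  0. -0.]  shift in tool axes now [ 0.0004 -0.0008  0.0005]  after turn [ 0.0004 -0.0008  0.0005]
```

```bash
python3 -m creep '[[0,0,0.001,0,0,0,-1],[0,0,0,0,0,0,-1],[0,0,0,0,0,0,0],[0,0,0,0,0,0,0],[0,0,0,0,0,0,0],[0,0,0,0,0,0,0],[0,0,0,0,0,0,0],[0,0,-0.01,0,0,0,0],[0,0,-0.03,0,0,0,0],[0,0,-0.04,0,0,0,0]]'
python3 -m creep '[[0,0,-0.04,0,0,0,1],[0,0.03,-0.03,0,0,0,1],[0,0.04,0,0,0,0,1],[0,0.04,0,0,0,0,1],[0,0.04,0,0,0,0,1],[0,0.02,0,0,0,0,1],[0,0,0,0,0,0,1],[0,0,0,0,0,0,1]]'
python3 plan.py .6595 -.0408 .0675 -.112
python3 - <<'E'
from h import *
s=snap("scene","s17");crop(s,190,130,360,280,4,"s17c")
t=snap("top","t17");crop(t,215,140,325,240,5,"t17c")
E
```

```text
t: 33.85
eef_pos: [0.4809, -0.0481, 0.091]
eef_rot: [-2.338, -2.09, 0.008]
wrist_force: [0.5, 0.6, -0.3]
gripper_width: 0.501
t: 34.65
eef_pos: [0.6518, -0.0673, 0.1611]
eef_rot: [-2.34, -2.092, 0.004]
wrist_force: [-0.1, -1.0, -1.2]
gripper_width: 1.002
t 34.65 tcp [ 0.6518 -0.0673  0.1611] jaw -0.112 w 1.002 F [-0.1 -1.  -1.2] q [-0.1   0.52  0.08  1.14 -0.    1.58]
turn(tool) [-0.004  0.     0.   ]  shift in tool axes now [0.0272 0.0051 0.0935]  after turn [0.0272 0.0047 0.0936]
```

View pics/s17c.png

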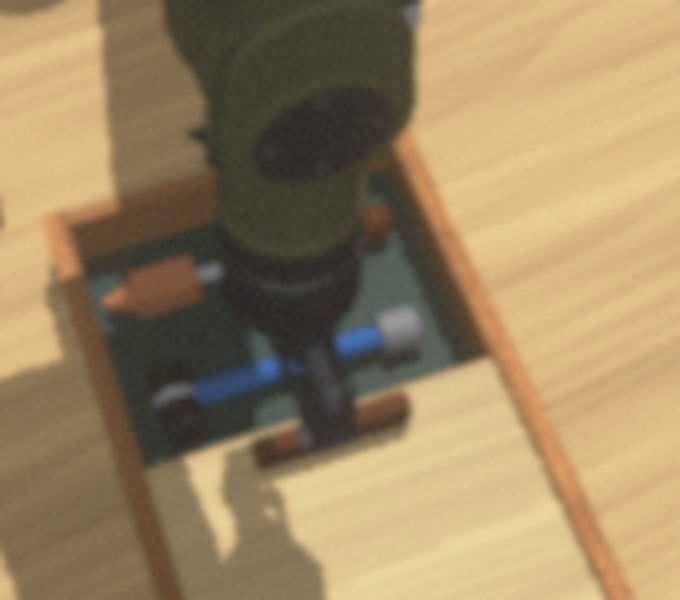

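View pics/s17.png

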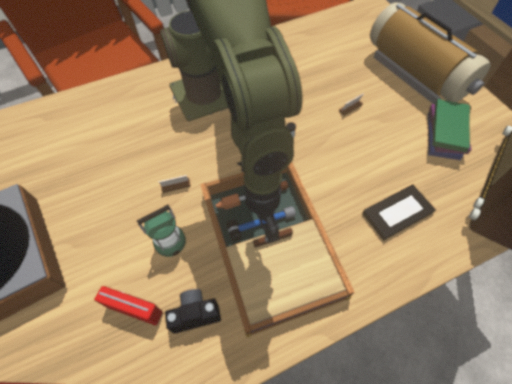

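```bash
python3 -m creep '[[0.025,0.005,0.01,0,0,0,1],[0,0,0.03,0,0,0,1],[0,0,0.03,0,0,0,1],[0,0,0.018,0,0,0,1],[0,0,0.004,0,0,0,1],[0,0,0,0,0,0,1],[0,0,0,0,0,0,1]]'
python3 plan.py .6595 -.0408 .068 -.112
```

```text
t: 35.45
eef_pos: [0.6618, -0.0432, 0.0714]
eef_rot: [2.341, 2.093, 0.002]
wrist_force: [0.5, 0.4, 0.1]
gripper_width: 1.002
t 35.45 tcp [ 0.6618 -0.0432  0.0714] jaw -0.112 w 1.002 F [0.5 0.4 0.1] q [-0.07  0.59 -0.04  0.94 -0.    1.62]
turn(tool) [ 0.002 -0.    -0.   ]  shift in tool axes now [ 0.0021 -0.0026  0.0034]  after turn [ 0.0021 -0.0026  0.0034]
```

```bash
python3 -m creep '[[0,-0.002,0.0025,0,0,0,-1],[0,0,0,0,0,0,-1],[0,0,0,0,0,0,-1],[0,0,0,0,0,0,-1],[0,0,0,0,0,0,-1],[0,0,0,0,0,0,-1],[0,0,0,0,0,0,-1],[0,0,0,0,0,0,-1],[0,0,0,0,0,0,-1]]' 40
python3 -m creep '[[0,-0.01,0,0,0,0,-1],[0,-0.02,0,0,0,0,-1],[0,-0.025,0,0,0,0,-1],[0,-0.03,0,0,0,0,-1],[0,-0.03,0,0,0,0,-1],[0,-0.03,0,0,0,0,-1],[0,-0.025,0,0,0,0,-1],[0,-0.015,0,0,0,0,-1],[0,-0.01,0,0,0,0,-1],[0,0,0,0,0,0,-1]]'
python3 plan.py .456 -.018 .068 -.112
```

```text
t: 36.35
eef_pos: [0.6597, -0.043, 0.0676]
eef_rot: [2.342, 2.093, 0.001]
wrist_force: [0.7, -0.3, 3.7]
gripper_width: 0.179
t: 37.35
eef_pos: [0.4633, -0.0207, 0.0676]
eef_rot: [-2.341, -2.093, 0.001]
wrist_force: [-3.0, 1.7, 5.8]
gripper_width: 0.181
t 37.35 tcp [ 0.4633 -0.0207  0.0676] jaw -0.112 w 0.181 F [-3.   1.7  5.8] q [-0.05  0.3  -0.56  0.72  0.    1.64]
turn(tool) [-0.002 -0.     0.   ]  shift in tool axes now [ 0.0019 -0.0076 -0.0004]  after turn [ 0.0019 -0.0076 -0.0004]
```

```bash
python3 -m creep '[[0,-0.003,0,0,0,0,-1],[0,-0.003,0,0,0,0,-1],[0,-0.002,0,0,0,0,-1],[0,0,0,0,0,0,-1]]'
python3 plan.py .456 -.018 .068 -.112
```

```text
t: 37.75
eef_pos: [0.458, -0.0201, 0.0676]
eef_rot: [2.342, 2.094, 0.001]
wrist_force: [1.0, 1.3, 6.1]
gripper_width: 0.177
t 37.75 tcp [ 0.458  -0.0201  0.0676] jaw -0.112 w 0.177 F [1.  1.3 6.1] q [-0.04  0.29 -0.57  0.71  0.    1.64]
turn(tool) [ 0.001 -0.     0.   ]  shift in tool axes now [ 0.0019 -0.0022 -0.0004]  after turn [ 0.0019 -0.0022 -0.0004]
```

```bash
python3 -m creep '[[0,-0.003,0,0,0,0,-1],[0,-0.003,0,0,0,0,-1],[0,0,0,0,0,0,-1],[0,0,0,0,0,0,-1]]'
python3 plan.py .456 -.018 .068 -.112
```

```text
t: 38.15
eef_pos: [0.4562, -0.0199, 0.0676]
eef_rot: [2.338, 2.09, 0.008]
wrist_force: [11.4, 0.1, -5.9]
gripper_width: 0.178
t 38.15 tcp [ 0.4562 -0.0199  0.0676] jaw -0.112 w 0.178 F [11.4  0.1 -5.9] q [-0.04  0.28 -0.58  0.7  -0.    1.64]
turn(tool) [ 0.008 -0.    -0.   ]  shift in tool axes now [ 0.0019 -0.0004 -0.0004]  after turn [ 0.0019 -0.0004 -0.0004]
```

```bash
python3 -m creep '[[0,0.003,0,0,0,0,-1],[0,0,0,0,0,0,-1],[0,0,0,0,0,0,1],[0,0,0,0,0,0,1],[0,0,0,0,0,0,1],[0,0,0,0,0,0,1],[0,0,0,0,0,0,1],[0,0,-0.02,0,0,0,1],[0,0,-0.04,0,0,0,1],[0,0,-0.04,0,0,0,1]]'
python3 -m creep '[[0,0,-0.04,0,0,-0.11,1],[0,0,-0.03,0,0,-0.115,1],[0,0,-0.01,0,0,0,1],[0,0,0,0,0,0,1]]'
python3 plan.py .5155 -.30 .235 .115
python3 - <<'E'
from h import *
t=snap("top","t18");s=snap("scene","s18");crop(s,100,130,310,330,3,"s18c");crop(t,215,80,385,240,4,"t18c")
E
```

```text
t: 39.15
eef_pos: [0.4534, -0.0199, 0.1677]
eef_rot: [-2.341, -2.092, 0.003]
wrist_force: [0.9, 0.5, 1.2]
gripper_width: 1.003
t: 39.55
eef_pos: [0.4556, -0.02, 0.2484]
eef_rot: [2.093, 2.34, 0.003]
wrist_force: [0.9, -0.2, -0.4]
gripper_width: 1.001
t 39.55 tcp [ 0.4556 -0.02    0.2484] jaw 0.111 w 1.001 F [ 0.9 -0.2 -0.4] q [-0.04  0.13 -0.26  1.18 -0.    1.42]
turn(tool) [ 0.003  0.001 -0.004]  shift in tool axes now [-0.2849  0.0285  0.0137]  after turn [-0.285   0.0274  0.0134]
```

View pics/s18c.png

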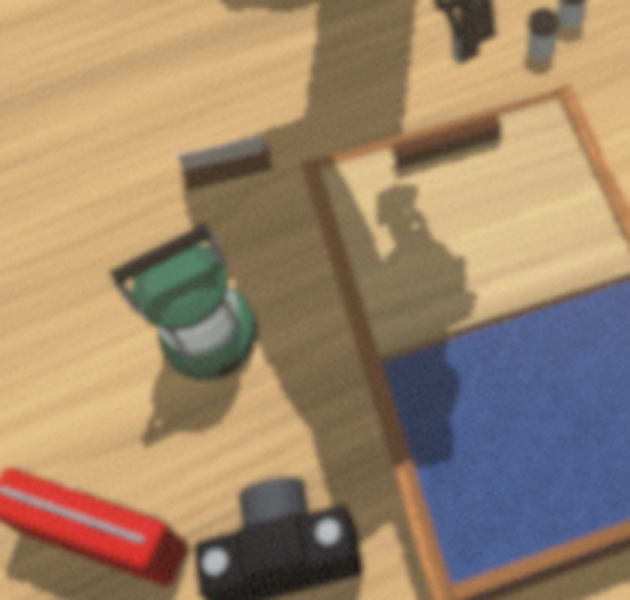

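View pics/t18c.png

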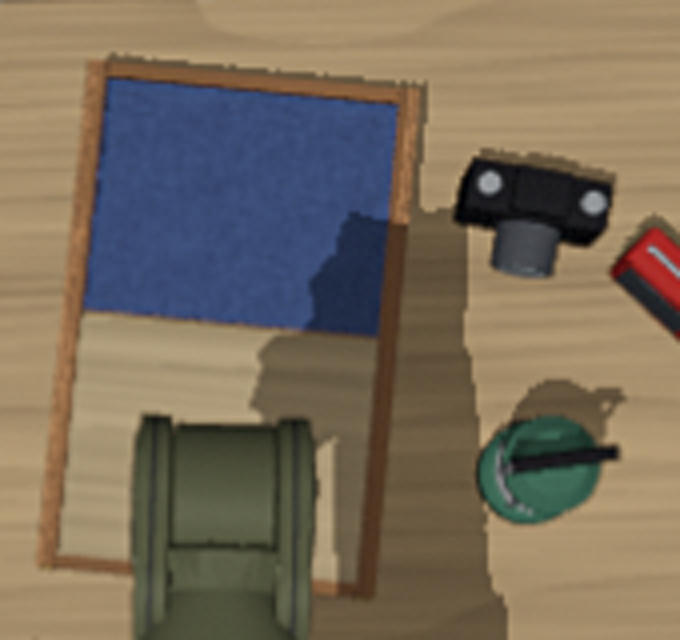

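```bash
python3 -m creep '[[-0.02,0.003,0,0,0,-0.004,1],[-0.035,0.004,0,0,0,0,1],[-0.04,0.004,0,0,0,0,1],[-0.04,0.004,0,0,0,0,1],[-0.04,0.004,0,0,0,0,1],[-0.04,0.004,0,0,0,0,1],[-0.04,0.003,0,0,0,0,1],[-0.02,0.001,0,0,0,0,1],[-0.01,0,0,0,0,0,1],[0,0,0,0,0,0,1]]'
python3 -m creep '[[0,0,0,0,0,0,1],[0,0,0,0,0,0,1]]'
python3 plan.py .5155 -.30 .1585 .115
```

```text
t: 40.65
eef_pos: [0.5138, -0.3002, 0.2451]
eef_rot: [-2.088, -2.343, 0.001]
wrist_force: [0.1, 0.6, -0.5]
gripper_width: 0.999
t: 40.85
eef_pos: [0.5143, -0.2984, 0.2471]
eef_rot: [-2.086, -2.348, -0.0]
wrist_force: [0.2, 0.1, -0.1]
gripper_width: 1.001
t 40.85 tcp [ 0.5143 -0.2984  0.2471] jaw 0.118 w 1.001 F [ 0.2  0.1 -0.1] q [-0.53  0.38  0.07  1.27  0.    0.93]
turn(tool) [-0.001 -0.001  0.003]  shift in tool axes now [-0.0018  0.001   0.0886]  after turn [-0.0017  0.001   0.0886]
```

```bash
python3 -m creep '[[-0.001,0.001,0.02,0,0,0,1],[0,0,0.03,0,0,0,1],[0,0,0.025,0,0,0,1],[0,0,0.01,0,0,0,1],[0,0,0.003,0,0,0,1],[0,0,0,0,0,0,1],[0,0,0,0,0,0,1]]'
python3 plan.py .5155 -.30 .1585 .115
python3 - <<'E'
from h import *
s=snap("scene");crop(s,100,160,220,280,5,"s19")
E
```

```text
t: 41.55
eef_pos: [0.5167, -0.301, 0.1608]
eef_rot: [2.086, 2.346, 0.001]
wrist_force: [0.2, -0.7, -0.3]
gripper_width: 1.002
t 41.55 tcp [ 0.5167 -0.301   0.1608] jaw 0.117 w 1.002 F [ 0.2 -0.7 -0.3] q [-0.53  0.42 -0.09  1.06  0.    0.93]
turn(tool) [0.002 0.002 0.002]  shift in tool axes now [ 0.0011 -0.0011  0.0023]  after turn [ 0.0011 -0.0011  0.0023]
```

View pics/s19.png

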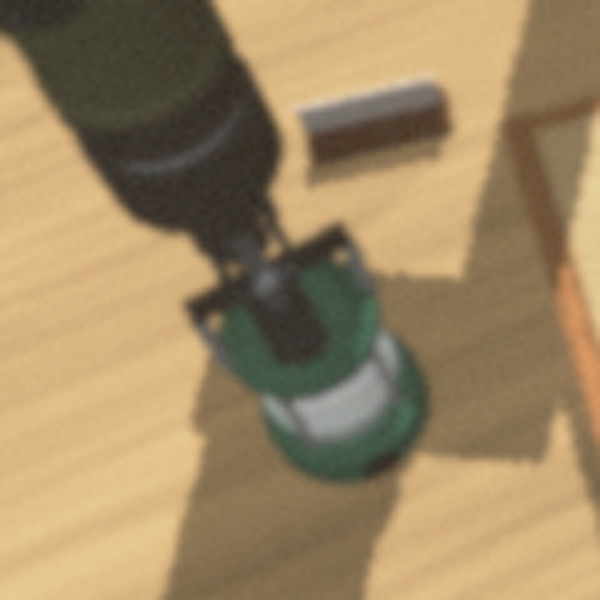

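Bar is between the fingers, centred. Grip and lift.

```bash
python3 -m creep '[[0,-0.001,0.002,0,0,0,-1],[0,0,0,0,0,0,-1],[0,0,0,0,0,0,-1],[0,0,0,0,0,0,-1],[0,0,0,0,0,0,-1],[0,0,0,0,0,0,-1],[0,0,0,0,0,0,-1],[0,0,0,0,0,0,-1],[0,0,0,0,0,0,-1],[0,0,0,0,0,0,-1]]' 60
python3 plan.py .5155 -.30 .1585 .115
python3 -m creep '[[0,0,-0.005,0,0,0,-1],[0,0,-0.01,0,0,0,-1],[0,0,-0.02,0,0,0,-1],[0,0,-0.025,0,0,0,-1],[0,0,-0.025,0,0,0,-1],[0,0,-0.02,0,0,0,-1],[0,0,-0.015,0,0,0,-1],[0,0,-0.005,0,0,0,-1],[0,0,0,0,0,0,-1],[0,0,0,0,0,0,-1]]'
python3 plan.py .5476 -.0313 .2825 .115
```

```text
t: 42.6
eef_pos: [0.5146, -0.3009, 0.1575]
eef_rot: [-2.088, -2.347, 0.0]
wrist_force: [-2.4, -0.3, 3.0]
gripper_width: 0.142
t 42.6 tcp [ 0.5146 -0.3009  0.1575] jaw 0.117 w 0.142 F [-2.4 -0.3  3. ] q [-0.53  0.42 -0.1   1.05 -0.    0.92]
turn(tool) [-0.     0.     0.002]  shift in tool axes now [ 0.0008  0.001  -0.001 ]  after turn [ 0.0008  0.001  -0.001 ]
t: 43.6
eef_pos: [0.5143, -0.3005, 0.2812]
eef_rot: [-2.086, -2.346, 0.0]
wrist_force: [-0.2, -0.1, -6.7]
gripper_width: 0.139
t 43.6 tcp [ 0.5143 -0.3005  0.2812] jaw 0.117 w 0.139 F [-0.2 -0.1 -6.7] q [-0.53  0.37  0.16  1.36  0.    0.92]
turn(tool) [-0.002 -0.001  0.002]  shift in tool axes now [ 0.2635  0.0645 -0.0011]  after turn [ 0.2636  0.0639 -0.0013]
```

```bash
python3 -m creep '[[0.01,0.003,0,0,0,0,-1],[0.02,0.005,0,0,0,0,-1],[0.03,0.007,0,0,0,0,-1],[0.03,0.007,0,0,0,0,-1],[0.03,0.007,0,0,0,0,-1],[0.03,0.007,0,0,0,0,-1],[0.03,0.007,0,0,0,0,-1],[0.03,0.007,0,0,0,0,-1],[0.025,0.006,0,0,0,0,-1],[0.016,0.004,0,0,0,0,-1]]'
python3 -m creep '[[0.009,0.002,0,0,0,0,-1],[0.004,0.002,0,0,0,0,-1],[0,0,0,0,0,0,-1],[0,0,0,0,0,0,-1],[0,0,0,0,0,0,-1],[0,0,0,0,0,0,-1]]'
python3 plan.py .5476 -.0313 .2205 .115
```

```text
t: 44.6
eef_pos: [0.5443, -0.0415, 0.2814]
eef_rot: [-2.083, -2.348, -0.001]
wrist_force: [-0.2, 1.1, -6.0]
gripper_width: 0.142
t: 45.2
eef_pos: [0.5475, -0.0319, 0.2823]
eef_rot: [2.089, 2.346, -0.0]
wrist_force: [0.7, -0.8, -6.0]
gripper_width: 0.14
t 45.2 tcp [ 0.5475 -0.0319  0.2823] jaw 0.116 w 0.14 F [ 0.7 -0.8 -6. ] q [-0.06  0.29  0.03  1.32 -0.    1.4 ]
turn(tool) [-0.     0.     0.001]  shift in tool axes now [0.0006 0.0002 0.0618]  after turn [0.0006 0.0002 0.0618]
```

```bash
python3 -m creep '[[0,0,0.01,0,0,0,-1],[0,0,0.015,0,0,0,-1],[0,0,0.015,0,0,0,-1],[0,0,0.01,0,0,0,-1],[0,0,0.004,0,0,0,-1],[0,0,0.003,0,0,0,-1],[0,0,0.002,0,0,0,-1],[0,0,0,0,0,0,-1],[0,0,0,0,0,0,-1]]'
python3 -m creep '[[0,0,0.001,0,0,0,-1],[0,0,0.001,0,0,0,-1],[0,0,0,0,0,0,-1]]'
python3 plan.py .5476 -.0313 .2205 .115
python3 - <<'E'
from h import *
s=snap("scene");crop(s,190,130,360,280,4,"s20")
E
```

```text
t: 46.1
eef_pos: [0.5479, -0.0312, 0.2238]
eef_rot: [2.087, 2.347, 0.001]
wrist_force: [0.4, 0.1, -7.1]
gripper_width: 0.138
t: 46.4
eef_pos: [0.5475, -0.0312, 0.2212]
eef_rot: [-2.088, -2.347, 0.0]
wrist_force: [0.1, 0.0, -6.5]
gripper_width: 0.141
t 46.4 tcp [ 0.5475 -0.0312  0.2212] jaw 0.117 w 0.141 F [ 0.1  0.  -6.5] q [-0.06  0.3  -0.1   1.16 -0.    1.4 ]
turn(tool) [-0.    -0.     0.002]  shift in tool axes now [-0.0002  0.0001  0.0007]  after turn [-0.0002  0.0001  0.0007]
```

View pics/s20.png

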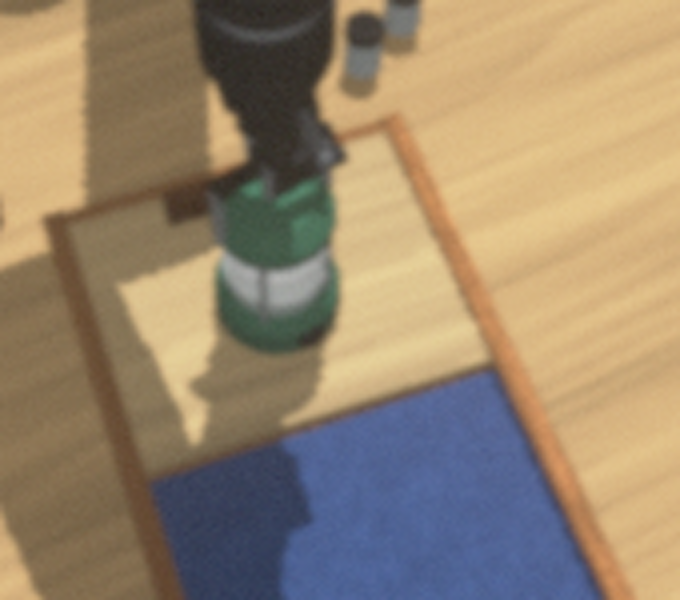

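```bash
python3 -m creep '[[0,0,0.001,0,0,0,-1],[0,0,0,0,0,0,-1],[0,0,0,0,0,0,-1]]'
```

```text
t: 46.75
eef_pos: [0.5478, -0.0312, 0.2205]
eef_rot: [2.087, 2.347, 0.001]
wrist_force: [0.2, 0.2, -4.9]
gripper_width: 0.143
```

```bash
python3 -m creep '[[0,0,0.001,0,0,0,-1],[0,0,0,0,0,0,-1],[0,0,0,0,0,0,1],[0,0,0,0,0,0,1],[0,0,0,0,0,0,1],[0,0,0,0,0,0,1],[0,0,0,0,0,0,1],[0,0,0,0,0,0,1],[0,0,-0.01,0,0,0,1],[0,0,-0.02,0,0,0,1]]'
python3 -m creep '[[0,0,-0.03,0,0,0,1],[0,0,-0.04,0,0,0,1],[0,0,-0.04,0,0,0,1],[0,-0.04,0,0,0,0,1],[0,-0.05,0,0,0,0,1],[-0.03,-0.04,0,0,0,0,1],[-0.03,-0.04,0,0,0,0,1],[-0.03,-0.03,0,0,0,0,1],[0,0,0,0,0,0,1],[0,0,0,0,0,0,1]]'
python3 - <<'E'
from h import *
s=snap("scene","s21");t=snap("top","t21");crop(t,215,80,335,240,4,"t21c");crop(s,180,100,350,340,2.5,"s21c")
E
```

```text
t: 47.75
eef_pos: [0.5464, -0.0311, 0.2487]
eef_rot: [-2.086, -2.346, 0.003]
wrist_force: [0.6, 0.7, -0.2]
gripper_width: 0.999
t: 48.75
eef_pos: [0.3593, -0.1444, 0.3602]
eef_rot: [2.09, 2.344, 0.002]
wrist_force: [0.3, 0.3, 1.3]
gripper_width: 1.003
```

View pics/s21.png

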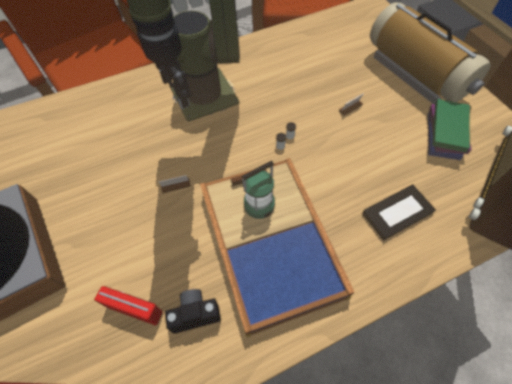

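View pics/t21c.png

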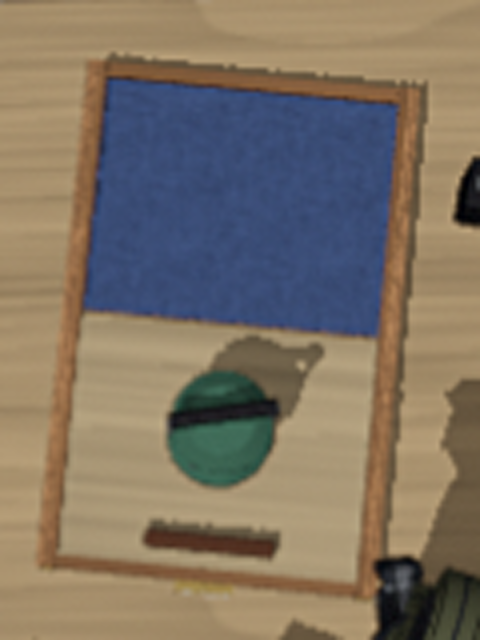

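Run:
```python
from h import *
t=snap("top")
a,b=[plane(t,(u[0]/4+214.5,u[1]/4+79.5),.248) for u in [(170,420),(277,407)]]
print((a+b)/2)
print([plane(t,(u[0]/4+214.5,u[1]/4+79.5),.063)[:2] for u in [(83,311),(379,335)]])
print(get_obs()["dq"]); print(hand_in())
```

```text
[ 0.55006648 -0.02923237  0.248     ]
[array([0.65889825, 0.08476847]), array([ 0.63427418, -0.16601534])]
[ 0.00968505  0.00714279 -0.00292259 -0.0002623  -0.00388792 -0.00220888]
the job is handed in; nothing more can be done
None
```

I put both tools that were out, the rubber mallet and the soldering copper, in the well, shut the cover and stood the lantern back on it. The job is handed in at about 49 s of the 210 s allowed.

- **Order of work:** I lifted the lantern by its handle onto the table and slid the cover to its open stop. I then laid each tool flat, gripped at its balance point, slid the cover shut to its stop, and put the lantern back.
- **Tools:** pictures taken before closing showed both flat and side by side, with neither on the other. Under the shut cover they could not be seen again.
- **Cover:** both stops were felt as a 11–13 N rise in wrist force. The final picture shows it shut.
- **Lantern:** it stands upright, measured within about 5 mm of the middle of the cover's free face (limit 30 mm).
- **Other exhibits:** I saw no movement in the last scene picture, judged by eye. The arm was clear of everything.

**Disagreement:** the camera put the chest about 3 mm farther along x than the arm did when it felt the open stop. I used the arm's value.

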